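Dock a converter in the test head with the handwheel

TASK

Set the loose blue converter that stands by itself on the bench, upright, in the carriage of the test dock with its grey terminal end towards the hooded test head, and let go of it. Then wind the dock's handwheel clockwise by its handle until you feel the terminals come up against the sprung contacts hidden inside the head and press firmly on them, without forcing them. Leave it docked like that, drive it in with the handwheel only, and do not disturb the other things on the bench.

Things in the scene. Friction and masses are not known exactly. Their poses are not given: they have to be found in the camera images.
- dock: Aluminium test dock fixed to the bench: bed 120 x 390 mm with two steel rails, rail tops 40 mm above the bench. Origin on the bench, under the bed's centre line; z up. Its -y is forward: the carriage travels along -y into the test head. The handwheel stands on a column beside the bed, on the -x (robot's) side.
- head: Grey hood over the -y end of the bed: a tunnel 90 mm wide and high inside, 145 mm deep, top 138 mm above the bench, its mouth facing the carriage (+y). Origin at the middle of the mouth's sill, 40 mm above the bench; axes as the dock's.
- mouth (a point): Middle of the head's mouth, 44 mm above its sill. Behind it (-y), out of sight, is an upright contact bar on springs; its depth behind the mouth differs every time (12 to 52 mm) and can only be felt. It pushes back with about 9 N when first touched, 6 N more per mm, and bottoms after 6 mm (45 N); over 70 N harms it.
- carriage: Dark steel tray 84 x 150 mm, open at its front (-y), with side lips 10 mm high, 72 mm apart, and a 34 mm high back wall. Origin on top of its floor (52 mm above the bench), 71 mm in front of the back wall's face: the converter's origin goes here. Axes as the dock's. It runs along -y, 12 mm per radian of the handwheel (75 mm a turn), up to 150 mm from its rearmost place.
- wheel_axis (a point): Point on the upright axis of the steel handwheel (rim 136 mm across), at the height of the middle of its handle (169 mm above the bench). Winding clockwise seen from above drives the carriage forward. The wheel is stiff (about 3.5 N at the handle) and stays where it is left.
- handle_grip (a point): Middle of the upright black crank handle on the handwheel's rim, 60 mm from the wheel's axis: a round grip 24 mm in diameter and 62 mm tall that spins freely on its pin; this point is 35 mm above its foot, 27 mm below its top.
- converter: Loose power converter, 0.65 kg, 62 mm wide (x), 130 mm long (y), 64 mm high: a blue case 62 x 100 mm over dark fins, with a grey terminal block 44 mm wide, 32 mm long with its top at 52 mm, standing out at its -y end. Origin at the centre of the underside of the 62 x 130 mm outline; the blue case spans y = -35 to +65 mm.
- converter_nose (a point): Middle of the front face of the converter's grey terminal block, 65 mm from the converter's origin along its -y, 32 mm above its underside.
- isolator: Bystander: black isolator switch with a red rotary knob, 70 x 70 x 82 mm, origin at the centre of its underside.
- screwdriver: Bystander: screwdriver lying on the bench, origin under its middle.
- lug_bin: Bystander: grey open plastic bin 120 x 160 x 60 mm, origin at the centre of its underside.
- module: Bystander: small blue module on an aluminium plate, 100 x 60 x 30 mm, origin at the centre of its underside.
Mind the look-alikes: they are no part of the job. There is more than one size of the converter; the one meant has the size given above.

How it is judged:
By the outcome, as a careful person would: the job done as asked, in the order asked, and still so for the second after the job is handed in, with the robot touching nothing.
It also fails if it takes over 72 s, if anything falls off the work surface, if the arm or the gripper's body presses on something with over 40 N, if the wrist force passes 120 N, or if a joint passes its speed limit or range.

ROBOT

A 6-joint arm with a two-finger parallel gripper is mounted at the origin on the work surface. World frame = base frame: x ahead of the robot, y to its left, z up, the work surface at z = 0. Lengths are in m, angles in rad, forces in N, time in s.
With the tool pointing down it reaches from about 0.225 to 0.875 m from the base axis. Payload 3.4 kg.
Tool frame: the origin (TCP) lies at the very end of the fingers, on their centre line; the grasp point (between the pads) lies 19 mm behind it (hold_point_z is the distance from the TCP to the grasp point, in m); z points along the fingers, y is the line along which they close (so a half turn about z gives the same grasp; the last joint's range is limited). The gripper opens to 85 mm and grips with 20 to 120 N. Pads are 22 mm wide; open, the fingers measure 114 mm over their backs; the gripper's body (76 mm by 85 mm) begins 54 mm behind the grasp point. The pads swing forward as they close: fully open they stand 13 mm farther back than shut.
Start: joints at [-1.395, 0.276, 1.505, -0, 1.361, -0.121], TCP at [0.168, -0.55, 0.231] pointing down, gripper open.
Joint ranges: [-2.89, 2.89], [-0.75, 2.08], [0.22, 2.7], [-1.18, 4.32], [0.11, 2.71], [-2.7, 2.7]. Speed limits (rad/s): [2.57, 2.57, 3.14, 3.14, 3.14, 3.14].

INTERFACE

Orientations are given as a unit quaternion [w, x, y, z].
In Python, from plant import * gives the robot as it stands.
- The arm moves only by the tool send_rows, never from a script. Its arguments are lists of equal length, an entry for each row: "jaw": the opening, from 0 (shut) to 1 (fully open); "travel": the shift along the tool's x, y, z in mm, a list of three; "roll": the turn about the tool's z in degrees. A call has 1 to 8 rows; each row shifts and turns the commanded pose from where the row before left it, along the tool's axes as they then stand; what a row does not reach is not made up. A row lasts 1/10 s, in which the tool goes at most 50 mm and 8.59 degrees, less where a joint would pass 70% of its speed; a pose out of reach is approached as far as the arm can. A call with a gripper value outside its range is refused whole. The fingers move at their own pace and stop on an object; "grip_force" is the grip in N (left out, the last holds). Time passes only in rows, so rows that do not move let the fingers close. It gives the time, the measured TCP pose, the force, the opening and the grip force at its end, in the units of the state.
- observe(): the state, without advancing time (a new reading comes with each control period).
- get_image(name): name is "side" or "top"; returns the picture (420x560x3 uint8, red, green, blue); there is no depth.
- camera_params(name): a dict with "fx", "fy", "cx", "cy" (pixels), "R" (3x3) and "t" (3): a world point X has camera coordinates R X + t. Camera axes: x right, y down, z forward; pixel columns grow to the right and rows downward; lengths in m; the calibration is good to about 2 mm. A picture is of the moment at which its call begins. camera_params takes no time and is no camera call.
- finish_job(): hands the job in; it is judged then, once.
The state is a dict: "time": time; "joint_pos": joint angles; "qvel": joint speeds; "tau": joint torques, N m; "eef_pos": TCP position; "ee_rot": TCP orientation; "ft_force": force on the tool from outside, world axes, zero at the start; "torque": the same for the moment, N m; "opening": finger opening in m; "grasp_force": force on a finger pad.
Only numpy, scipy, OpenCV 4.12 (cv2) and the standard library are available. Lean on these libraries where they do the work, as an engineer would, in place of code of your own. Each camera call takes 0.05 s, during which the arm holds its last target. There are 200 camera calls.

## Working session

There is one attempt and no reset: what is moved stays moved. The work goes in short steps, Python scripts to look and compute and a tool call to move; the robot and the scene stay as the last step left them, time stands still between calls to the robot, and variables do not carry over. Pictures are saved under pics/ and viewed, at most 10 in all, crops included, and the job is handed in when it is done.

Besides the shell and the picture viewer there is one more tool, called by a JSON object that holds its "op" and its "data", one argument or row to a line. send_rows: Moves the arm, as the interface text tells. Its arguments: {"type":"object","properties":{"jaw":{"type":"array"},"travel":{"type":"array"},"roll":{"type":"array"},"grip_force":{"type":"number"}},"required":["jaw","travel","roll"]}

```bash
mkdir -p pics; ls
python3 - <<'E'
from plant import *
import cv2
for n in("side","top"):
    im=get_image(n); cv2.imwrite(f"pics/{n}0.png",im[:,:,::-1]); p=camera_params(n); print(n,p)
s=observe(); print(s)
E
```

```text
pics
side {'fx': 385.2342751930517, 'fy': 385.2342751930517, 'cx': 282.8002914461219, 'cy': 203.44959397414473, 'R': array([[-0.94071644, -0.3389495 ,  0.0128771 ],
       [-0.21331038,  0.56164873, -0.79940565],
       [ 0.26372574, -0.75476085, -0.60065363]]), 't': array([0.51239483, 0.19354993, 1.12751967])}
top {'fx': 512.7494824046541, 'fy': 512.7494824046541, 'cx': 285.33131678200607, 'cy': 203.69947381725606, 'R': array([[ 0.02191313, -0.99975821,  0.00182401],
       [-0.98792619, -0.02193359, -0.15336479],
       [ 0.15336772,  0.00155871, -0.98816796]]), 't': array([0.00176093, 0.56388001, 1.42188167])}
{'time': 0.1, 'joint_pos': array([-1.39502356e+00,  2.76521679e-01,  1.50598159e+00,  4.09212026e-05,
        1.36070476e+00, -1.20981047e-01]), 'qvel': array([-1.37758700e-03, -1.17406999e-03, -1.42742875e-03, -2.00195360e-03,
        9.36572497e-05, -8.69691649e-04]), 'tau': array([ 1.55795624e-03, -4.17699659e+01, -2.46405870e+01, -2.02393412e-04,
        5.86210968e-03, -5.06218768e-06]), 'eef_pos': array([ 0.1680786 , -0.54940656,  0.2305419 ]), 'ee_rot': array([-8.07933506e-04,  9.89012638e-01,  1.47828786e-01, -2.12480614e-06]), 'ft_force': array([-0.27006347,  0.13229394,  0.73059988]), 'torque': array([-0.0259922 , -0.01170886,  0.04850511]), 'grasp_force': 0.0, 'opening': 0.0852146425448223}
```

View pics/top0.png

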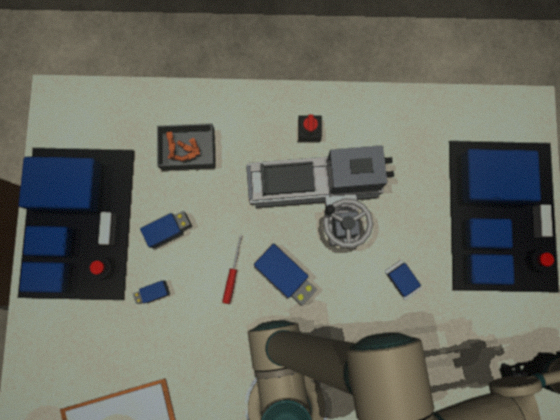

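View pics/side0.png

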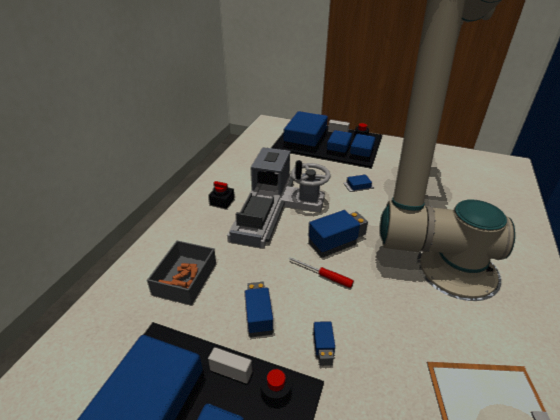

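The top view shows the dock at (248–390, 148–205) with its head to the right, the wheel at (348,223) and the handle at (330,210). There are three converter look-alikes, at (165,229), (152,292) and (285,272), and I'll measure their sizes next.

```bash
cat > h.py <<'E'
from plant import *
import cv2, numpy as np
def ray(n,u,v):
    p=camera_params(n); R=np.array(p["R"]); t=np.array(p["t"])
    d=R.T@np.array([(u-p["cx"])/p["fx"],(v-p["cy"])/p["fy"],1.]); return -R.T@t,d
def onz(n,u,v,z):
    o,d=ray(n,u,v); return o+d*(z-o[2])/d[2]
def proj(n,X):
    p=camera_params(n); c=np.array(p["R"])@X+np.array(p["t"]); return np.array([p["fx"]*c[0]/c[2]+p["cx"],p["fy"]*c[1]/c[2]+p["cy"]])
def two(a,b):
    (o1,d1),(o2,d2)=ray("top",*a),ray("side",*b)
    s=np.linalg.lstsq(np.c_[d1,-d2],o2-o1,rcond=None)[0]; P,Q=o1+s[0]*d1,o2+s[1]*d2
    return (P+Q)/2,np.linalg.norm(P-Q)
def blue(im):
    h=cv2.cvtColor(im,cv2.COLOR_RGB2HSV); return cv2.inRange(h,(105,120,40),(130,255,255))
E
python3 - <<'E'
from h import *
np.set_printoptions(precision=4,suppress=True)
im=get_image("top"); cv2.imwrite("pics/t.png",im[:,:,::-1])
c,_=cv2.findContours(blue(im),cv2.RETR_EXTERNAL,cv2.CHAIN_APPROX_NONE)
for k in c:
    if cv2.contourArea(k)<200 or cv2.contourArea(k)>2600: continue
    r=cv2.minAreaRect(k); b=cv2.boxPoints(r)
    W=np.array([onz("top",*q,0.064)[:2] for q in b])
    print("blue",np.array(r[0]),"len",np.linalg.norm(W[1]-W[0]),np.linalg.norm(W[2]-W[1]),"ctr",W.mean(0)); print(W.round(3).tolist())
a=im[135:300,230:405][:,:,::-1]; b=im[190:320,120:330][:,:,::-1]
A=cv2.resize(a,None,fx=4.5,fy=3.6*1.0,interpolation=cv2.INTER_CUBIC) if 0 else cv2.resize(a,None,fx=3.6,fy=3.6,interpolation=cv2.INTER_CUBIC)
cv2.imwrite("pics/dock0.png",A)
B=cv2.imread("pics/side0.png")[140:250,200:340]
cv2.imwrite("pics/sdock0.png",cv2.resize(B,None,fx=5,fy=5,interpolation=cv2.INTER_CUBIC))
E
```

```text
blue [153.  291.5] len 0.06773481211547658 0.039064185499156315 ctr [0.3088 0.3717]
[[0.316, 0.411], [0.338, 0.347], [0.302, 0.333], [0.279, 0.396]]
blue [403.9999 279.5   ] len 0.054387062900487525 0.07251791287055315 ctr [ 0.3566 -0.3173]
[[0.371, -0.275], [0.402, -0.32], [0.342, -0.36], [0.311, -0.315]]
blue [ 42. 277.] len 0.12160726363225087 0.08197798091954732 ctr [0.3416 0.6796]
[[0.381, 0.744], [0.384, 0.623], [0.302, 0.616], [0.299, 0.736]]
blue [492. 269.] len 0.1222864252804151 0.08251170576086543 ctr [ 0.3907 -0.5611]
[[0.431, -0.502], [0.433, -0.624], [0.351, -0.62], [0.348, -0.499]]
blue [280.7257 270.4477] len 0.08018803432177062 0.13142973798195523 ctr [0.374  0.0229]
[[0.388, 0.099], [0.448, 0.045], [0.36, -0.053], [0.301, 0.001]]
blue [ 45.0747 240.4842] len 0.08461291780497843 0.12163742735756583 ctr [0.4423 0.6806]
[[0.401, 0.738], [0.485, 0.744], [0.484, 0.622], [0.399, 0.618]]
blue [490.5 233. ] len 0.12080443509177238 0.08430118986566988 ctr [ 0.4906 -0.5609]
[[0.531, -0.502], [0.534, -0.623], [0.45, -0.619], [0.447, -0.499]]
blue [159.9 230.3] len 0.09505745984654711 0.057387645090828124 ctr [0.4777 0.3628]
[[0.48, 0.419], [0.525, 0.335], [0.475, 0.307], [0.43, 0.39]]
```

View pics/dock0.png

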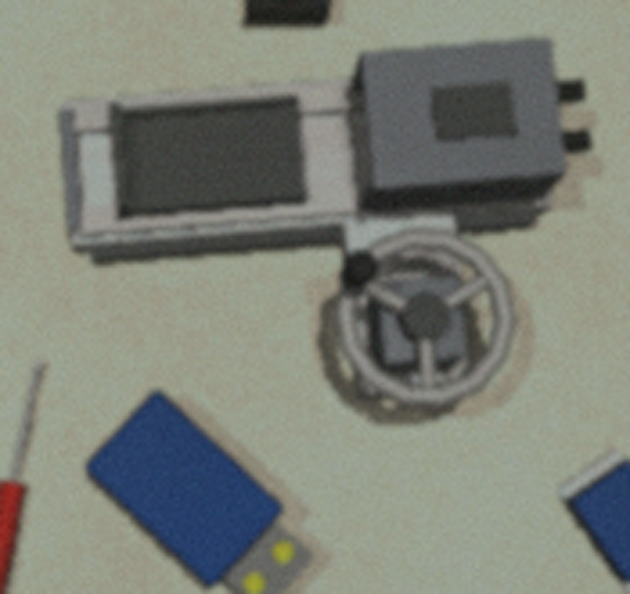

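View pics/sdock0.png

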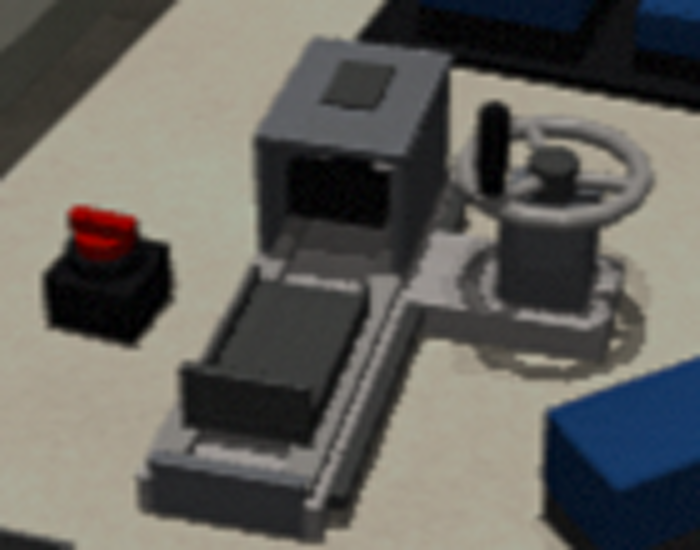

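The converter of the right size is the one at (160,230): about 97x60 mm, with its terminal towards (-y,+x). In the dock crop the dark carriage tray spans (118–303, 97–213). The handle top is at (360,268) and the wheel hub at (427,315). The side crop shows the handle at (493,105–190) and the hub at (555,155).

Run:
```python
from h import *
np.set_printoptions(precision=4,suppress=True)
im=get_image("top"); g=cv2.cvtColor(im,cv2.COLOR_RGB2GRAY)
g4=cv2.resize(g,None,fx=4,fy=4,interpolation=cv2.INTER_CUBIC)
def up(p): return (np.array(p)+.5)/4-.5
m=cv2.inRange(g4,0,95); roi=np.zeros_like(m); roi[150*4:200*4,255*4:322*4]=255; 
c,_=cv2.findContours(m&roi,cv2.RETR_EXTERNAL,cv2.CHAIN_APPROX_NONE); k=max(c,key=cv2.contourArea)
b=up(cv2.boxPoints(cv2.minAreaRect(k))); print("tray px",b)
W=np.array([onz("top",*q,0.062) for q in b]); print(W[:,:2],"len",[np.linalg.norm(W[i]-W[i-1]) for i in range(4)],W.mean(0))
# hood roof
print("roof",[onz("top",230+x/3.6,135+y/3.6,.138)[:2] for x,y in((363,58),(552,40),(562,178),(362,190))])
print("bed left end z40",[onz("top",230+x/3.6,135+y/3.6,.04)[:2] for x,y in((62,105),(76,238),(345,217))])
s=get_image("side")
print("handle top",two((330,209.4),(200+495/5,140+104/5)),"hub",two((348.6,222.5),(311,171)))
print("handle z.196",onz("top",330,209.4,.196)); 
for z in(.134,.15): print("hub",z,onz("top",348.6,222.5,z))
# rim: fit ellipse on bright ring edges not needed; converter in side view
bl=blue(s); c,_=cv2.findContours(bl,cv2.RETR_EXTERNAL,cv2.CHAIN_APPROX_NONE)
for k in c:
    if cv2.contourArea(k)>150: print("side blue",cv2.boundingRect(k),cv2.contourArea(k))
# converter top corners refined: bright top-face on 4x blue mask
im4=cv2.resize(im,None,fx=4,fy=4,interpolation=cv2.INTER_CUBIC); bl=blue(im4); r=np.zeros_like(bl); r[205*4:255*4,130*4:200*4]=255
c,_=cv2.findContours(bl&r,cv2.RETR_EXTERNAL,cv2.CHAIN_APPROX_NONE);k=max(c,key=cv2.contourArea)
b=up(cv2.boxPoints(cv2.minAreaRect(k))); W=np.array([onz("top",*q,0.064) for q in b]); print("conv",b,W[:,:2],"len",[np.linalg.norm(W[i]-W[i-1]) for i in range(4)],W.mean(0))
A=cv2.resize(im[200:260,120:210],None,fx=4,fy=4,interpolation=cv2.INTER_CUBIC); B=cv2.resize(s[270:345,225:290],None,fx=4,fy=4,interpolation=cv2.INTER_CUBIC)
C=np.zeros((300,620,3),np.uint8); C[:240,:360]=A; C[:,360:]=B; cv2.imwrite("pics/conv.png",C[:,:,::-1])
```

```text
tray px [[258.7165 163.5227]
 [313.298  160.4904]
 [315.0796 192.5581]
 [260.498  195.5904]]
[[ 0.6752  0.0927]
 [ 0.6876 -0.063 ]
 [ 0.5946 -0.0693]
 [ 0.5825  0.0849]] len [np.float64(0.09308148270370699), np.float64(0.15622176150927272), np.float64(0.09319068333159715), np.float64(0.15470165874577746)] [0.635  0.0113 0.062 ]
roof [array([ 0.6962, -0.1063]), array([ 0.7134, -0.249 ]), array([ 0.6074, -0.2556]), array([ 0.595 , -0.1064])]
bed left end z40 [array([0.6777, 0.1272]), array([0.5696, 0.1124]), array([ 0.5913, -0.1016])]
handle top (array([ 0.528 , -0.0999,  0.2001]), np.float64(0.001518293312419452)) hub (array([ 0.5021, -0.1555,  0.1355]), np.float64(0.0007906580160063437))
handle z.196 [ 0.5278 -0.1004  0.196 ]
hub 0.134 [ 0.5027 -0.1556  0.134 ]
hub 0.15 [ 0.5008 -0.1536  0.15  ]
side blue (197, 403, 47, 17) 420.5
side blue (78, 335, 122, 85) 5855.0
side blue (314, 322, 21, 27) 449.5
side blue (245, 288, 28, 45) 943.0
side blue (310, 210, 50, 41) 1093.0
side blue (546, 195, 14, 40) 279.5
side blue (348, 175, 23, 15) 207.0
side blue (351, 134, 24, 21) 327.5
side blue (327, 130, 25, 20) 310.0
side blue (284, 112, 43, 33) 781.5
conv [[139.7886 228.5171]
 [171.117  213.0417]
 [180.33   231.6924]
 [149.0016 247.1679]] [[0.4813 0.4193]
 [0.5269 0.3343]
 [0.4749 0.3056]
 [0.4299 0.3903]] len [np.float64(0.0590489244071396), np.float64(0.09648333606018931), np.float64(0.05932051345787827), np.float64(0.09595311679015807)] [0.4782 0.3624 0.064 ]
```

View pics/conv.png

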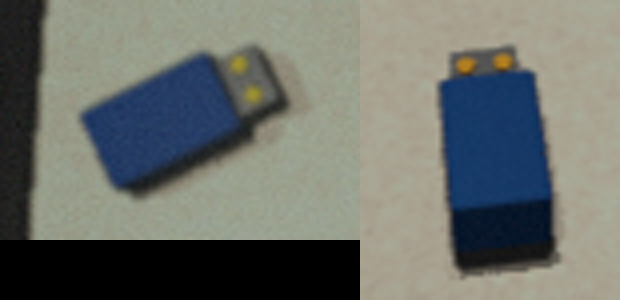

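The converter is 96x59 mm as masked, centred at (0.478, 0.3625), with its terminals towards (0.473,-0.881), so its yaw is about 28.3°. I'll write a planner that prints rows, and refine the dock edges in the same script.

```bash
cat >> h.py <<'E'
def ang():
    w,x,y,z=observe()["ee_rot"]; return np.degrees(np.arctan2(2*(x*y+w*z),1-2*(y*y+z*z)))
def plan(p,a1,n,p0=None,a0=None):
    """rows from (p0,a0: tool-x heading deg) to (p,a1); tool points down"""
    s=observe(); p0=s["eef_pos"] if p0 is None else np.array(p0); a0=ang() if a0 is None else a0
    T=[];a=a0;d=(np.array(p)-p0)/n;q=p0.copy()
    for i in range(n):
        d=(np.array(p)-q)/(n-i); r=np.radians(a); X=np.array([np.cos(r),np.sin(r),0]); Y=np.array([np.sin(r),-np.cos(r),0])
        t=[int(round(1000*(d@X))),int(round(1000*(d@Y))),int(round(-1000*d[2]))]; T.append(t)
        q=q+(t[0]*X+t[1]*Y-np.array([0,0,t[2]]))/1000; a+=(a1-a0)/n
    print("heading",round(a0,2),"->",a1,"roll/row",round(-(a1-a0)/n,2)); 
    for i in range(0,n,8): print(T[i:i+8])
    print("end",q.round(4))
E
python3 - <<'E'
from h import *
np.set_printoptions(precision=4,suppress=True)
plan([.478,.3625,.14+.08],118.3,24)
im=get_image("top"); g=cv2.cvtColor(im,cv2.COLOR_RGB2GRAY).astype(float)
U=[];L=[]
for u in range(268,308,3):
    col=g[150:205,u-1:u+2].mean(1); d=np.diff(col)
    def sub(lo,hi,sg):
        k=max(range(lo,hi),key=lambda i:sg*d[i-150]); e=sg*d[k-150-1:k-150+2]; return k+.5+(e[0]-e[2])/(2*(e[0]-2*e[1]+e[2]))
    U.append((u,sub(157,172,-1))); L.append((u,sub(186,200,1)))
for n,P,z in(("U",U,.062),("L",L,.062),("L",L,.042)):
    W=np.array([onz("top",*q,z)[:2] for q in P]); f=np.polyfit(W[:,1],W[:,0],1); print(n,z,"x(y=.01)",np.polyval(f,.01),"yaw",-np.degrees(np.arctan(f[0])),"res",np.std(W[:,0]-np.polyval(f,W[:,1])))
print(g[155:200,290].astype(int)); print(g[178,250:330].astype(int))
E
```

```text
heading 17.01 -> 118.3 roll/row -4.22
[[23, -33, 0], [26, -31, 0], [28, -29, 0], [30, -27, 1], [32, -24, 0], [34, -22, 1], [35, -19, 0], [36, -17, 1]]
[[38, -14, 0], [39, -11, 1], [39, -8, 0], [40, -5, 1], [40, -3, 0], [40, 0, 1], [40, 3, 0], [40, 6, 1]]
[[39, 9, 0], [38, 12, 1], [37, 15, 0], [36, 18, 1], [34, 20, 0], [33, 23, 1], [31, 25, 0], [30, 28, 1]]
end [0.4783 0.363  0.2199]
U 0.062 x(y=.01) 0.6787370869040952 yaw 5.666894240459527 res 0.00045094922450695667
L 0.062 x(y=.01) 0.5907567374586424 yaw 5.942346720506533 res 0.0005168292878329323
L 0.042 x(y=.01) 0.594276698673361 yaw 5.9423467205067455 res 0.0005240600256174639
[154 156 158 149 139 147 145 129  91  61  44  55  65  68  67  65  69  65
  64  64  65  65  67  65  62  67  64  65  66  68  68  67  67  68  65  60
  52  48  86 127 148 134 117 128 128]
[ 91 102 129 155 155 161 157 158 155 151 133  88  66  65  54  57  62  58
  68  65  70  68  67  67  67  66  67  64  67  70  65  65  64  63  64  61
  67  62  68  66  65  63  64  65  67  58  63  64  62  59  62  59  62  64
  61  65  63  68  61  64  64  64  58  71 105 135 150 157 155 150 153 150
 152 153 155 148 142 125  90  72]
```

{"op": "send_rows", "data": {
  "jaw": [1,1,1,1,1,1,1,1],
  "travel": [
    [23,-33,0],
    [26,-31,0],
    [28,-29,0],
    [30,-27,1],
    [32,-24,0],
    [34,-22,1],
    [35,-19,0],
    [36,-17,1]
  ],
  "roll": [-4.22,-4.22,-4.22,-4.22,-4.22,-4.22,-4.22,-4.22],
  "grip_force": 50
}}

```text
time: 1.1
eef_pos: [0.2712, -0.2438, 0.2285]
ee_rot: [0.0, 0.903, 0.43, 0.0]
ft_force: [0.3, 0.3, 0.2]
opening: 0.0857
grasp_force: 0.0
```

{"op": "send_rows", "data": {
  "jaw": [1,1,1,1,1,1,1,1],
  "travel": [
    [38,-14,0],
    [39,-11,1],
    [39,-8,0],
    [40,-5,1],
    [40,-3,0],
    [40,0,1],
    [40,3,0],
    [40,6,1]
  ],
  "roll": [-4.22,-4.22,-4.22,-4.22,-4.22,-4.22,-4.22,-4.22]
}}

```text
time: 1.9
eef_pos: [0.3743, 0.0612, 0.2246]
ee_rot: [0.001, 0.739, 0.674, 0.0]
ft_force: [1.3, -0.9, 0.4]
opening: 0.0852
grasp_force: 0.0
```

{"op": "send_rows", "data": {
  "jaw": [1,1,1,1,1,1,1,1],
  "travel": [
    [39,9,0],
    [38,12,1],
    [37,15,0],
    [36,18,1],
    [34,20,0],
    [33,23,1],
    [31,25,0],
    [30,28,1]
  ],
  "roll": [-4.22,-4.22,-4.22,-4.22,-4.22,-4.22,-4.22,-4.22]
}}

```text
time: 2.7
eef_pos: [0.4788, 0.3643, 0.2202]
ee_rot: [0.0, 0.511, 0.859, -0.0]
ft_force: [-0.2, -0.2, 1.0]
opening: 0.0852
grasp_force: 0.0
```

Run:
```python
from h import *
np.set_printoptions(precision=4,suppress=True)
s=observe(); print(s["time"],s["eef_pos"],ang(),s["joint_pos"],s["ft_force"])
plan([.478,.3625,.10],118.3,6)
L=onz("top",260.6,178,.086);Rr=onz("top",314.1,178,.052); print(L,Rr,np.linalg.norm((L-Rr)[:2]))
```

```text
2.7 [0.4788 0.3643 0.2202] 118.47358500882689 [ 0.535   0.3219  1.4653 -0.0004  1.3543  0.0381] [-0.2453 -0.246   0.9992]
heading 118.47 -> 118.3 roll/row 0.03
[[0, 0, 20], [0, 0, 20], [0, 0, 20], [0, -1, 20], [-1, 0, 20], [0, -1, 20]]
end [0.4775 0.3624 0.1002]
[0.6283 0.0848 0.086 ] [ 0.6387 -0.0665  0.052 ] 0.15174824612023055
```

{"op": "send_rows", "data": {
  "jaw": [1,1,1,1,1,1,1,1],
  "travel": [
    [0,0,30],
    [0,0,30],
    [-1,-1,30],
    [-1,-1,30],
    [0,0,25],
    [0,0,20],
    [0,0,15],
    [0,0,15]
  ],
  "roll": [0,0,0,0,0,0,0,0]
}}

```text
time: 3.5
eef_pos: [0.4775, 0.3598, 0.0243]
ee_rot: [-0.0, 0.513, 0.858, -0.0]
ft_force: [0.4, -1.0, -0.5]
opening: 0.0857
grasp_force: 0.0
```

{"op": "send_rows", "data": {
  "jaw": [0,0,0,0,0,0,0,0],
  "travel": [
    [0,0,0],
    [0,0,0],
    [0,0,0],
    [0,0,0],
    [0,0,0],
    [0,0,0],
    [0,0,0],
    [0,0,0]
  ],
  "roll": [0,0,0,0,0,0,0,0]
}}

```text
time: 4.3
eef_pos: [0.4784, 0.3604, 0.0258]
ee_rot: [0.001, 0.513, 0.858, 0.001]
ft_force: [2.3, 1.6, -0.3]
opening: 0.0613
grasp_force: 58.2
```

Run:
```python
from h import *
np.set_printoptions(precision=4,suppress=True)
s=observe(); print(s["time"],s["eef_pos"],ang(),s["opening"],s["grasp_force"],s["ft_force"])
im=get_image("top"); cv2.imwrite("pics/g.png",cv2.resize(im[190:270,110:230],None,fx=5,fy=5,interpolation=cv2.INTER_CUBIC)[:,:,::-1])
```

```text
4.3 [0.4784 0.3604 0.0258] 118.28551552082226 0.061278935655570736 58.213157057762146 [ 2.2564  1.5948 -0.2563]
```

View pics/g.png

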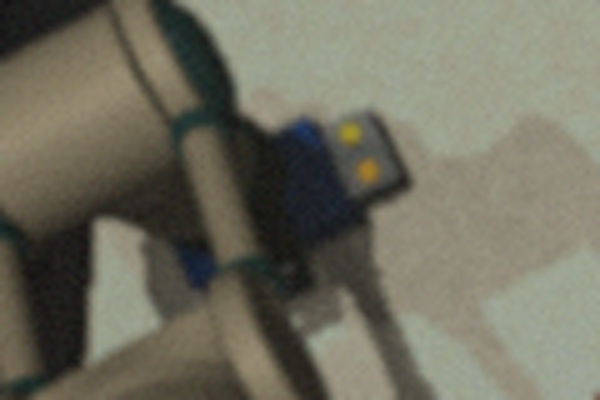

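The view shows the grip on the case, 61.3 mm wide, with the terminals clear and pointing up-right at (360,150). Next I'll lift and go above the carriage.

Run:
```python
from h import *
plan([.4784,.3604,.19],118.3,4); plan([.6353,.0219,.19],95.8,14,p0=[.4784,.3604,.19],a0=118.3)
```

```text
heading 118.29 -> 118.3 roll/row -0.0
[[0, 0, -41], [0, 0, -41], [0, 0, -41], [0, 0, -41]]
end [0.4784 0.3604 0.1898]
heading 118.3 -> 95.8 roll/row 1.61
[[-27, -2, 0], [-27, -1, 0], [-27, 0, 0], [-27, 1, 0], [-26, 1, 0], [-26, 2, 0], [-26, 3, 0], [-26, 4, 0]]
[[-26, 4, 0], [-26, 5, 0], [-26, 6, 0], [-26, 7, 0], [-26, 7, 0], [-26, 8, 0]]
end [0.6351 0.0217 0.19  ]
```

{"op": "send_rows", "data": {
  "jaw": [0,0,0,0,0],
  "travel": [
    [0,0,-20],
    [0,0,-40],
    [0,0,-45],
    [0,0,-40],
    [0,0,-20]
  ],
  "roll": [0,0,0,0,0]
}}

```text
time: 4.85
eef_pos: [0.4767, 0.3595, 0.1924]
ee_rot: [-0.0, 0.513, 0.858, -0.0]
ft_force: [1.2, -0.4, -7.4]
opening: 0.0613
grasp_force: 58.7
```

{"op": "send_rows", "data": {
  "jaw": [0,0,0,0,0,0,0,0],
  "travel": [
    [-27,-2,0],
    [-27,-1,0],
    [-27,0,0],
    [-27,1,0],
    [-26,1,0],
    [-26,2,0],
    [-26,3,0],
    [-26,4,0]
  ],
  "roll": [1.61,1.61,1.61,1.61,1.61,1.61,1.61,1.61]
}}

```text
time: 5.65
eef_pos: [0.5641, 0.1655, 0.1878]
ee_rot: [-0.003, 0.606, 0.795, -0.003]
ft_force: [-0.5, 0.1, -7.4]
opening: 0.0614
grasp_force: 58.6
```

{"op": "send_rows", "data": {
  "jaw": [0,0,0,0,0,0,0,0],
  "travel": [
    [-26,4,0],
    [-26,5,0],
    [-26,6,0],
    [-26,7,0],
    [-26,7,0],
    [-26,8,0],
    [0,0,0],
    [0,0,0]
  ],
  "roll": [1.61,1.61,1.61,1.61,1.61,1.61,0,0]
}}

```text
time: 6.45
eef_pos: [0.6315, 0.0209, 0.1878]
ee_rot: [-0.003, 0.671, 0.741, -0.002]
ft_force: [-0.2, 1.1, -8.0]
opening: 0.0614
grasp_force: 58.6
```

Run:
```python
from h import *
np.set_printoptions(precision=4,suppress=True)
s=observe(); print(s["time"],s["eef_pos"],ang(),s["opening"],s["grasp_force"],s["ft_force"])
plan([.6353,.0219,.100],95.8,4)
a=get_image("top")[140:215,240:340]; b=get_image("side")[150:270,190:320]
C=np.zeros((480,760,3),np.uint8); A=cv2.resize(a,(300,225),interpolation=cv2.INTER_CUBIC); B=cv2.resize(b,(455,420),interpolation=cv2.INTER_CUBIC)
C[:225,:300]=A; C[:420,305:]=B; cv2.imwrite("pics/p.png",C[:,:,::-1])
```

```text
6.45 [0.6315 0.0209 0.1878] 95.66466447881068 0.061378689281168484 58.58968377113342 [-0.1845  1.0724 -8.0171]
heading 95.66 -> 95.8 roll/row -0.03
[[0, 1, 22], [0, 1, 22], [0, 1, 22], [1, 1, 22]]
end [0.6354 0.0223 0.0998]
```

View pics/p.png

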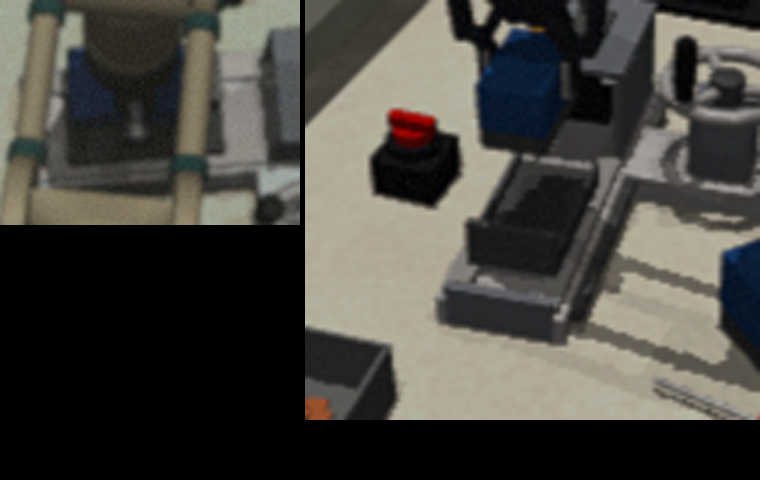

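The converter hangs above and behind the tray, level and clear. The measured x is 4 mm short, so I'll correct it on the way down.

{"op": "send_rows", "data": {
  "jaw": [0,0,0,0,0,0],
  "travel": [
    [0,1,20],
    [0,1,25],
    [0,1,25],
    [1,1,15],
    [0,0,0],
    [0,0,0]
  ],
  "roll": [0,0,0,0,0,0]
}}

```text
time: 7.15
eef_pos: [0.6374, 0.0234, 0.1053]
ee_rot: [-0.001, 0.67, 0.742, -0.0]
ft_force: [0.0, -0.1, -6.7]
opening: 0.0614
grasp_force: 58.4
```

Run:
```python
from h import *
np.set_printoptions(precision=4,suppress=True)
for i in range(2):
    s=observe(); print(s["time"],s["eef_pos"],ang(),s["ft_force"],s["joint_pos"])
    im=get_image("side")
C=cv2.resize(im[160:250,215:300],None,fx=6,fy=6,interpolation=cv2.INTER_CUBIC); cv2.imwrite("pics/p2.png",C[:,:,::-1])
plan([.6353,.0219,.080],95.8,2)
```

```text
7.15 [0.6374 0.0234 0.1053] 95.8025185758333 [ 0.0037 -0.0549 -6.6958] [-0.0724  0.4572  1.5481  0.0003  1.1375 -0.1738]
7.2 [0.6382 0.0233 0.1061] 95.7936059703139 [ 0.4837 -1.4282 -6.4425] [-0.0726  0.4565  1.547   0.0003  1.1372 -0.1739]
heading 95.78 -> 95.8 roll/row -0.01
[[0, -2, 13], [-1, -1, 14]]
end [0.6358 0.0217 0.0796]
```

View pics/p2.png

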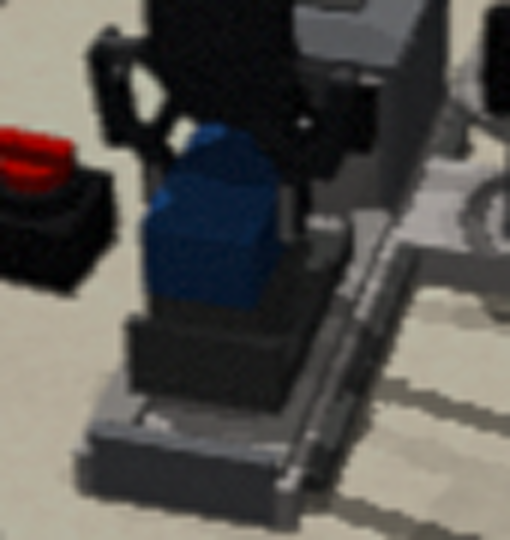

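The converter sits over the tray, just ahead of its back wall. I'll check the fit by projecting my model's corners against the picture.

Run:
```python
from h import *
np.set_printoptions(precision=1,suppress=True)
a=np.radians(5.8); X=np.array([np.cos(a),np.sin(a),0]);Y=np.array([-np.sin(a),np.cos(a),0]);Z=np.array([0,0,1])
pc=lambda P:(proj("side",P)-[215,160]+.5)*6
O=np.array([.6366,.009,0]); s=observe()["eef_pos"]
print("tray wall top rear L,R",[pc(O+X*x+Y*.075+Z*.086) for x in(.042,-.042)], "bottom",[pc(O+X*x+Y*.075+Z*.044) for x in(.042,-.042)])
C=np.array([s[0],s[1],s[2]-.0258])-Y*.013
print("conv rear top",[pc(C+X*x+Y*.065+Z*.064) for x in(.031,-.031)],"rear z20",[pc(C+X*x+Y*.065+Z*.02) for x in(.031,-.031)])
```

```text
tray wall top rear L,R [array([122.8, 324.2]), array([279.9, 350.8])] bottom [array([127.8, 387. ]), array([281.6, 413.8])]
conv rear top [array([136.1, 223.5]), array([254.7, 242.5])] rear z20 [array([141.1, 293.1]), array([257.1, 312.4])]
```

{"op": "send_rows", "data": {
  "jaw": [0,0,0,0,0],
  "travel": [
    [-1,-2,8],
    [0,0,8],
    [0,0,6],
    [0,0,3],
    [0,0,0]
  ],
  "roll": [0,0,0,0,0]
}}

```text
time: 7.75
eef_pos: [0.6356, 0.0213, 0.0794]
ee_rot: [-0.001, 0.671, 0.742, -0.001]
ft_force: [0.3, 0.1, -6.8]
opening: 0.0615
grasp_force: 58.7
```

{"op": "send_rows", "data": {
  "jaw": [0,0,0],
  "travel": [
    [0,0,1],
    [0,0,1],
    [0,0,0]
  ],
  "roll": [0,0,0]
}}

```text
time: 8.05
eef_pos: [0.6362, 0.0213, 0.0784]
ee_rot: [0.0, 0.671, 0.742, 0.0]
ft_force: [0.3, -0.7, -7.0]
opening: 0.0614
grasp_force: 58.7
```

{"op": "send_rows", "data": {
  "jaw": [0,0,0],
  "travel": [
    [0,0,1],
    [0,0,1],
    [0,0,0]
  ],
  "roll": [0,0,0]
}}

```text
time: 8.35
eef_pos: [0.6363, 0.0213, 0.0778]
ee_rot: [0.001, 0.671, 0.742, 0.0]
ft_force: [-3.9, 0.2, 4.6]
opening: 0.0617
grasp_force: 59.7
```

The converter touched down at the expected height (0.0778). I'll release it and lift away.

{"op": "send_rows", "data": {
  "jaw": [0.5,0.9,0.9,0.9,0.9],
  "travel": [
    [0,0,-1],
    [0,0,0],
    [0,0,0],
    [0,0,0],
    [0,0,0]
  ],
  "roll": [0,0,0,0,0]
}}

```text
time: 8.85
eef_pos: [0.6365, 0.0213, 0.0774]
ee_rot: [0.0, 0.671, 0.742, 0.0]
ft_force: [-0.3, 0.3, 0.3]
opening: 0.077
grasp_force: 0.0
```

{"op": "send_rows", "data": {
  "jaw": [0.9,0.9,0.9,0.9,0.9,0.9],
  "travel": [
    [0,0,-10],
    [0,0,-30],
    [0,0,-40],
    [0,0,-50],
    [0,0,-50],
    [0,0,-20]
  ],
  "roll": [0,0,0,0,0,0]
}}

```text
time: 9.45
eef_pos: [0.6382, 0.0213, 0.2844]
ee_rot: [0.004, 0.671, 0.742, 0.003]
ft_force: [0.6, -0.3, 0.2]
opening: 0.0771
grasp_force: 0.0
```

Run:
```python
from h import *
np.set_printoptions(precision=4,suppress=True)
s=observe(); print(s["time"],s["eef_pos"],ang(),s["opening"],s["joint_pos"])
im=get_image("side")
C=cv2.resize(im[150:250,215:340],None,fx=6,fy=6,interpolation=cv2.INTER_CUBIC); cv2.imwrite("pics/p3.png",C[:,:,::-1])
plan([.528,-.100,.265],95.8,8)
```

```text
9.45 [0.6382 0.0213 0.2844] 95.74989437506558 0.07713211033057746 [-0.0756  0.3453  1.2733 -0.0001  1.5123 -0.1759]
heading 95.75 -> 95.8 roll/row -0.01
[[-14, -15, 3], [-14, -15, 3], [-14, -15, 3], [-13, -16, 2], [-14, -15, 3], [-13, -16, 2], [-14, -15, 3], [-13, -16, 2]]
end [ 0.5276 -0.0996  0.2651]
```

View pics/p3.png

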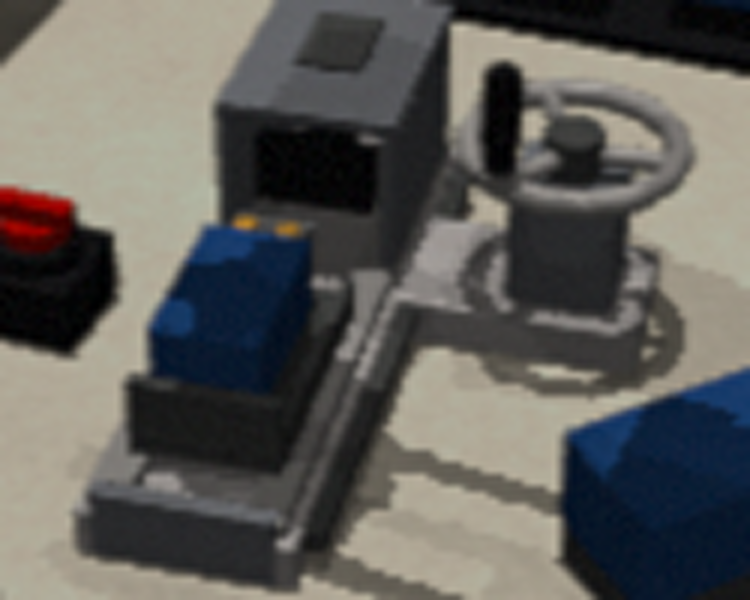

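The converter stands upright in the tray, inside the lips and ahead of the back wall, with the terminals towards the head. The handle at (500,65–170) has not moved. I'll go over it now.

{"op": "send_rows", "data": {
  "jaw": [0.6,0.6,0.6,0.6,0.6,0.6,0.6,0.6],
  "travel": [
    [-14,-15,3],
    [-14,-15,3],
    [-14,-15,3],
    [-13,-16,2],
    [-14,-15,3],
    [-13,-16,2],
    [-14,-15,3],
    [-13,-16,2]
  ],
  "roll": [0,0,0,0,0,0,0,0]
}}

```text
time: 10.3
eef_pos: [0.5237, -0.0999, 0.256]
ee_rot: [-0.0, 0.671, 0.742, -0.0]
ft_force: [-0.4, 1.5, -0.5]
opening: 0.0512
grasp_force: 0.0
```

{"op": "send_rows", "data": {
  "jaw": [0.6,0.6,0.6],
  "travel": [
    [0,0,5],
    [0,0,0],
    [0,0,0]
  ],
  "roll": [0,0,0]
}}

```text
time: 10.6
eef_pos: [0.5251, -0.0989, 0.2512]
ee_rot: [-0.0, 0.671, 0.742, 0.0]
ft_force: [0.6, 0.2, 0.6]
opening: 0.0511
grasp_force: 0.0
```

```bash
cat >> h.py <<'E'
def circ(t0,t1,n,c=(.502,-.155),r=.060,off=(0,0),q=1.0):
    """clockwise arc rows from handle angle t0 to t1 (deg), heading fixed; q = rounding in mm; off = TCP error to make good, m"""
    a=np.radians(ang()); X=np.array([np.cos(a),np.sin(a)]); Y=np.array([np.sin(a),-np.cos(a)])
    P=lambda t:np.array(c)+r*np.array([np.cos(np.radians(t)),np.sin(np.radians(t))])
    p=P(t0)-np.array(off); T=[]
    for t in np.linspace(t0,t1,n+1)[1:]:
        d=P(t)-p; v=[float(round(1000*(d@X)/q)*q),float(round(1000*(d@Y)/q)*q),0]; T.append([round(v[0],1),round(v[1],1),0]); p=p+(v[0]*X+v[1]*Y)/1000
    for i in range(0,n,8): print(T[i:i+8])
    print("end",p,"ideal",P(t1))
E
python3 - <<'E'
from h import *
np.set_printoptions(precision=4,suppress=True)
s=observe(); print(s["time"],s["eef_pos"],ang(),s["opening"],s["ft_force"])
plan([.5277,-.1006,.150],95.8,5)
im=get_image("side"); g=cv2.cvtColor(im,cv2.COLOR_RGB2GRAY)
E
```

```text
10.6 [ 0.5251 -0.0989  0.2512] 95.76355664299253 0.05110004945642396 [0.5529 0.2091 0.6103]
heading 95.76 -> 95.8 roll/row -0.01
[[0, 0, 20], [0, 1, 20], [-1, 0, 20], [0, 1, 21], [-1, 0, 20]]
end [ 0.5273 -0.1007  0.1502]
```

{"op": "send_rows", "data": {
  "jaw": [0.6,0.6,0.6,0.6,0.6,0.6],
  "travel": [
    [-1,1,20],
    [-1,1,20],
    [0,0,20],
    [0,0,20],
    [0,0,19],
    [0,0,0]
  ],
  "roll": [0,0,0,0,0,0]
}}

```text
time: 11.25
eef_pos: [0.5256, -0.1001, 0.1499]
ee_rot: [-0.003, 0.67, 0.742, -0.001]
ft_force: [-0.5, 0.1, 0.1]
opening: 0.0511
grasp_force: 0.0
```

{"op": "send_rows", "data": {
  "jaw": [0,0,0,0,0,0,0],
  "travel": [
    [0,0,0],
    [0,0,0],
    [0,0,0],
    [0,0,0],
    [0,0,0],
    [0,0,0],
    [0,0,0]
  ],
  "roll": [0,0,0,0,0,0,0],
  "grip_force": 40
}}

```text
time: 11.95
eef_pos: [0.5287, -0.1011, 0.1537]
ee_rot: [0.002, 0.671, 0.742, 0.002]
ft_force: [4.6, 3.2, 4.2]
opening: 0.0229
grasp_force: 39.7
```

Run:
```python
from h import *
np.set_printoptions(precision=4,suppress=True)
s=observe(); print(s["time"],s["eef_pos"],ang(),s["opening"],s["ft_force"])
circ(64.7,64.7-240,16)
```

```text
11.95 [ 0.5287 -0.1011  0.1537] 95.72724738646701 0.022862188630632285 [4.5727 3.1572 4.1672]
[[-10.0, 12.0, 0], [-12.0, 10.0, 0], [-15.0, 5.0, 0], [-15.0, 2.0, 0], [-16.0, -2.0, 0], [-14.0, -7.0, 0], [-13.0, -9.0, 0], [-9.0, -13.0, 0]]
[[-6.0, -14.0, 0], [-1.0, -16.0, 0], [2.0, -15.0, 0], [6.0, -15.0, 0], [10.0, -12.0, 0], [13.0, -9.0, 0], [14.0, -6.0, 0], [16.0, -2.0, 0]]
end [ 0.4421 -0.1596] ideal [ 0.4422 -0.1599]
```

The jaws closed on the handle at 23 mm. Start winding.

{"op": "send_rows", "data": {
  "jaw": [0,0,0,0,0,0,0,0],
  "travel": [
    [-10,12,0],
    [-12,10,0],
    [-15,5,0],
    [-15,2,0],
    [-16,-2,0],
    [-14,-7,0],
    [-13,-9,0],
    [-9,-13,0]
  ],
  "roll": [0,0,0,0,0,0,0,0]
}}

```text
time: 12.75
eef_pos: [0.536, -0.205, 0.1536]
ee_rot: [0.001, 0.671, 0.742, 0.001]
ft_force: [2.8, 4.9, 7.4]
opening: 0.023
grasp_force: 40.3
```

Run:
```python
from h import *
np.set_printoptions(precision=4,suppress=True)
s=observe(); p=s["eef_pos"]; d=p[:2]-[.502,-.155]; print(s["time"],p,ang(),s["opening"],s["ft_force"],"th",np.degrees(np.arctan2(d[1],d[0])),"r",np.linalg.norm(d))
im=get_image("top"); cv2.imwrite("pics/w1.png",cv2.resize(im[135:255,240:410],None,fx=4,fy=4,interpolation=cv2.INTER_CUBIC)[:,:,::-1])
h=blue(im)[150:200,250:330]; ys,xs=np.nonzero(h); print("blue cols",xs.min()+250 if len(xs) else None, xs.max()+250 if len(xs) else None,len(xs))
```

```text
12.75 [ 0.536  -0.205   0.1536] 95.7288062531017 0.023039135356636157 [2.7898 4.9469 7.4054] th -55.78627227958414 r 0.06049044156564648
blue cols 273 309 730
```

{"op": "send_rows", "data": {
  "jaw": [0,0,0,0,0,0,0,0],
  "travel": [
    [-6,-14,0],
    [-1,-16,0],
    [2,-15,0],
    [6,-15,0],
    [10,-12,0],
    [13,-9,0],
    [14,-6,0],
    [16,-2,0]
  ],
  "roll": [0,0,0,0,0,0,0,0]
}}

```text
time: 13.6
eef_pos: [0.4428, -0.1619, 0.1537]
ee_rot: [0.004, 0.671, 0.741, -0.0]
ft_force: [7.6, -3.3, 0.9]
opening: 0.0232
grasp_force: 39.8
```

```bash
cat >> h.py <<'E'
def st():
    s=observe(); p=s["eef_pos"]; d=p[:2]-[.502,-.155]; t=np.arctan2(d[1],d[0]); f=s["ft_force"]
    T=np.degrees(t); print("t",s["time"],"p",p.round(4),"th",T.round(1),"r",np.linalg.norm(d).round(4),"Ftan",(-f[0]*np.sin(t)+f[1]*np.cos(t)).round(2),"Frad",(f[0]*np.cos(t)+f[1]*np.sin(t)).round(2),"Fz",f[2].round(1)); return T
E
python3 - <<'E'
from h import *
np.set_printoptions(precision=4,suppress=True)
st()
a=-175.3
circ(a,a-30,3); circ(a-30,a-54,8); circ(a-54,a-78,8)
im=get_image("top"); h=blue(im)[150:200,250:330]; ys,xs=np.nonzero(h); print("blue cols",xs.min()+250, xs.max()+250)
cv2.imwrite("pics/w2.png",cv2.resize(im[135:255,240:410],None,fx=4,fy=4,interpolation=cv2.INTER_CUBIC)[:,:,::-1])
E
```

```text
t 13.6 p [ 0.4428 -0.1619  0.1537] th -173.3 r 0.0596 Ftan 4.18 Frad -7.19 Fz 0.9
[[10.0, 1.0, 0], [10.0, 3.0, 0], [10.0, 5.0, 0]]
end [ 0.4482 -0.1292] ideal [ 0.4478 -0.1294]
[[3.0, 2.0, 0], [2.0, 2.0, 0], [3.0, 1.0, 0], [2.0, 3.0, 0], [2.0, 2.0, 0], [2.0, 2.0, 0], [2.0, 2.0, 0], [2.0, 3.0, 0]]
end [ 0.4629 -0.1098] ideal [ 0.4629 -0.1095]
[[2.0, 3.0, 0], [1.0, 2.0, 0], [2.0, 3.0, 0], [1.0, 3.0, 0], [1.0, 3.0, 0], [1.0, 3.0, 0], [1.0, 3.0, 0], [1.0, 3.0, 0]]
end [ 0.4848 -0.0973] ideal [ 0.4848 -0.0975]
blue cols 282 318
```

{"op": "send_rows", "data": {
  "jaw": [0,0,0],
  "travel": [
    [10,1,0],
    [10,3,0],
    [10,5,0]
  ],
  "roll": [0,0,0]
}}

```text
time: 13.95
eef_pos: [0.4476, -0.1309, 0.1536]
ee_rot: [0.002, 0.671, 0.742, -0.001]
ft_force: [0.5, -3.5, 6.3]
opening: 0.0231
grasp_force: 40.5
```

{"op": "send_rows", "data": {
  "jaw": [0,0,0,0,0,0,0,0],
  "travel": [
    [3,2,0],
    [2,2,0],
    [3,1,0],
    [2,3,0],
    [2,2,0],
    [2,2,0],
    [2,2,0],
    [2,3,0]
  ],
  "roll": [0,0,0,0,0,0,0,0]
}}

```text
time: 14.75
eef_pos: [0.4618, -0.1111, 0.1536]
ee_rot: [0.001, 0.67, 0.742, -0.002]
ft_force: [-2.2, -2.5, 8.8]
opening: 0.0232
grasp_force: 40.8
```

Run:
```python
from h import *
st()
a=-175.3-78
for k in range(4): circ(a-24*k,a-24*k-24,8)
```

```text
t 14.75 p [ 0.4618 -0.1111  0.1536] th 132.5 r 0.0596 Ftan 3.33 Frad -0.4 Fz 8.8
[[1.0, 3.0, 0], [0.0, 3.0, 0], [0.0, 3.0, 0], [0.0, 3.0, 0], [0.0, 4.0, 0], [0.0, 3.0, 0], [-1.0, 3.0, 0], [0.0, 3.0, 0]]
end [ 0.50963082 -0.09500848] ideal [ 0.50962388 -0.09548633]
[[-1.0, 3.0, 0], [-1.0, 3.0, 0], [-1.0, 3.0, 0], [-1.0, 3.0, 0], [-2.0, 3.0, 0], [-1.0, 2.0, 0], [-2.0, 3.0, 0], [-2.0, 3.0, 0]]
end [ 0.53361628 -0.10410982] ideal [ 0.53317115 -0.10373247]
[[-2.0, 2.0, 0], [-2.0, 3.0, 0], [-2.0, 2.0, 0], [-3.0, 2.0, 0], [-2.0, 2.0, 0], [-3.0, 2.0, 0], [-2.0, 2.0, 0], [-3.0, 1.0, 0]]
end [ 0.55100636 -0.12102134] ideal [ 0.55132864 -0.12084323]
[[-3.0, 1.0, 0], [-3.0, 2.0, 0], [-3.0, 1.0, 0], [-3.0, 1.0, 0], [-3.0, 1.0, 0], [-3.0, 0.0, 0], [-3.0, 1.0, 0], [-3.0, 0.0, 0]]
end [ 0.56071421 -0.14401457] ideal [ 0.56095677 -0.14386   ]
```

Only the wheel's own drag (about 3.3 N) shows so far. Slow steps from here.

{"op": "send_rows", "data": {
  "jaw": [0,0,0,0,0,0,0,0],
  "travel": [
    [2,3,0],
    [1,2,0],
    [2,3,0],
    [1,3,0],
    [1,3,0],
    [1,3,0],
    [1,3,0],
    [1,3,0]
  ],
  "roll": [0,0,0,0,0,0,0,0]
}}

```text
time: 15.55
eef_pos: [0.483, -0.0983, 0.1536]
ee_rot: [0.0, 0.671, 0.742, -0.002]
ft_force: [-1.0, -1.7, 9.8]
opening: 0.0226
grasp_force: 41.0
```

```bash
python3 -c "
from h import *
st()"
```

```text
t 15.55 p [ 0.483  -0.0983  0.1536] th 108.5 r 0.0597 Ftan 1.47 Frad -1.35 Fz 9.8
```

{"op": "send_rows", "data": {
  "jaw": [0,0,0,0,0,0,0,0],
  "travel": [
    [1,3,0],
    [0,3,0],
    [0,3,0],
    [0,3,0],
    [0,4,0],
    [0,3,0],
    [-1,3,0],
    [0,3,0]
  ],
  "roll": [0,0,0,0,0,0,0,0]
}}

```text
time: 16.35
eef_pos: [0.5075, -0.0952, 0.1536]
ee_rot: [-0.001, 0.671, 0.742, -0.001]
ft_force: [-3.8, -2.2, 10.2]
opening: 0.0232
grasp_force: 41.0
```

```bash
python3 -c "
from h import *
st()
im=get_image('top'); h=blue(im)[150:200,250:330]; ys,xs=np.nonzero(h); print('blue cols',xs.min()+250, xs.max()+250)"
```

```text
t 16.35 p [ 0.5075 -0.0952  0.1536] th 84.8 r 0.06 Ftan 3.56 Frad -2.52 Fz 10.2
blue cols 290 324
```

{"op": "send_rows", "data": {
  "jaw": [0,0,0,0,0,0,0,0],
  "travel": [
    [-1,3,0],
    [-1,3,0],
    [-1,3,0],
    [-1,3,0],
    [-2,3,0],
    [-1,2,0],
    [-2,3,0],
    [-2,3,0]
  ],
  "roll": [0,0,0,0,0,0,0,0]
}}

```text
time: 17.2
eef_pos: [0.5293, -0.1014, 0.1535]
ee_rot: [-0.004, 0.671, 0.742, -0.001]
ft_force: [-7.7, 5.6, 14.4]
opening: 0.023
grasp_force: 41.5
```

```bash
python3 -c "
from h import *
st()"
```

```text
t 17.2 p [ 0.5293 -0.1014  0.1535] th 63.0 r 0.0602 Ftan 9.43 Frad 1.54 Fz 14.4
```

The tangential force jumped to 9.4 N with extra lag, which looks like contact. I'll hold and read again.

{"op": "send_rows", "data": {
  "jaw": [0,0,0],
  "travel": [
    [0,0,0],
    [0,0,0],
    [0,0,0]
  ],
  "roll": [0,0,0]
}}

```text
time: 17.5
eef_pos: [0.5299, -0.1017, 0.1535]
ee_rot: [-0.003, 0.671, 0.742, -0.001]
ft_force: [-5.1, 4.2, 12.6]
opening: 0.0229
grasp_force: 41.3
```

```bash
python3 -c "
from h import *
for i in range(4):
    st(); im=get_image('top')
h=blue(im)[150:200,250:330]; ys,xs=np.nonzero(h); print('blue cols',xs.min()+250, xs.max()+250)
a=63; circ(a,a-6,3,q=.5); circ(a,a-12,6,q=.5)
im=get_image('side'); print(); cv2.imwrite('pics/last.png',cv2.resize(im[140:250,205:340],None,fx=5.5,fy=5.4,interpolation=cv2.INTER_CUBIC)[:,:,::-1])"
```

```text
t 17.5 p [ 0.5299 -0.1017  0.1535] th 62.3 r 0.0602 Ftan 6.49 Frad 1.3 Fz 12.6
t 17.55 p [ 0.5299 -0.1017  0.1535] th 62.4 r 0.0602 Ftan 7.38 Frad 1.32 Fz 13.4
t 17.6 p [ 0.5299 -0.1017  0.1535] th 62.4 r 0.0602 Ftan 6.17 Frad 0.88 Fz 12.9
t 17.65 p [ 0.53   -0.1017  0.1536] th 62.3 r 0.0602 Ftan 6.74 Frad 1.22 Fz 13.5
blue cols 291 318
[[-1.0, 1.5, 0], [-1.5, 2.0, 0], [-1.0, 1.5, 0]]
end [ 0.53456489 -0.10452114] ideal [ 0.53467834 -0.10467977]
[[-1.0, 1.5, 0], [-1.5, 2.0, 0], [-1.0, 1.5, 0], [-1.5, 1.5, 0], [-1.5, 2.0, 0], [-1.5, 1.5, 0]]
end [ 0.53999052 -0.10849763] ideal [ 0.53975922 -0.10837124]
```

{"op": "send_rows", "data": {
  "jaw": [0,0,0],
  "travel": [
    [-1,1.5,0],
    [-1.5,2,0],
    [-1,1.5,0]
  ],
  "roll": [0,0,0]
}}

```text
time: 18.05
eef_pos: [0.5341, -0.104, 0.1535]
ee_rot: [-0.004, 0.671, 0.742, -0.001]
ft_force: [-8.3, 5.9, 15.1]
opening: 0.023
grasp_force: 41.6
```

```bash
python3 -c "
from h import *
for i in range(3):
    st(); get_image('top')"
```

```text
t 18.05 p [ 0.5341 -0.104   0.1535] th 57.8 r 0.0603 Ftan 10.16 Frad 0.57 Fz 15.1
t 18.1 p [ 0.5344 -0.1042  0.1535] th 57.5 r 0.0603 Ftan 10.06 Frad 0.93 Fz 14.9
t 18.15 p [ 0.5344 -0.1042  0.1535] th 57.5 r 0.0603 Ftan 10.43 Frad 0.9 Fz 14.8
```

The slope matches the contact spring, and the press is about 33 N. Before letting go I'll relax the pull and check that the wheel stays put.

{"op": "send_rows", "data": {
  "jaw": [0,0,0,0],
  "travel": [
    [1,-1,0],
    [1,-1,0],
    [0.5,-1,0],
    [0,0,0]
  ],
  "roll": [0,0,0,0]
}}

```text
time: 18.6
eef_pos: [0.5332, -0.1035, 0.1536]
ee_rot: [-0.001, 0.671, 0.742, -0.001]
ft_force: [-3.5, 1.8, 11.2]
opening: 0.0231
grasp_force: 41.0
```

```bash
python3 -c "
from h import *
for i in range(3):
    st(); get_image('top')"
```

```text
t 18.6 p [ 0.5332 -0.1035  0.1536] th 58.8 r 0.0602 Ftan 3.95 Frad -0.24 Fz 11.2
t 18.65 p [ 0.5332 -0.1034  0.1536] th 58.8 r 0.0602 Ftan 4.65 Frad 0.22 Fz 11.1
t 18.7 p [ 0.5332 -0.1034  0.1536] th 58.8 r 0.0603 Ftan 4.57 Frad 0.86 Fz 11.1
```

{"op": "send_rows", "data": {
  "jaw": [0,0,0,0],
  "travel": [
    [1,-1,0],
    [1,-1,0],
    [0,-1,0],
    [0,0,0]
  ],
  "roll": [0,0,0,0]
}}

```text
time: 19.15
eef_pos: [0.5305, -0.1019, 0.1536]
ee_rot: [-0.001, 0.671, 0.742, -0.0]
ft_force: [-2.5, 2.1, 10.8]
opening: 0.023
grasp_force: 41.0
```

```bash
python3 -c "
from h import *
for i in range(3):
    st(); get_image('top')"
```

```text
t 19.15 p [ 0.5305 -0.1019  0.1536] th 61.8 r 0.0602 Ftan 3.25 Frad 0.67 Fz 10.8
t 19.2 p [ 0.5304 -0.1019  0.1536] th 61.8 r 0.0602 Ftan 2.68 Frad 0.28 Fz 10.3
t 19.25 p [ 0.5304 -0.1019  0.1535] th 61.8 r 0.0602 Ftan 2.83 Frad 0.55 Fz 9.8
```

The spring drives the wheel back slightly against its drag. I'll press in again to the same place and then let go, to see where it settles.

{"op": "send_rows", "data": {
  "jaw": [0,0,0,0,0,0],
  "travel": [
    [-1,2,0],
    [-1.5,2,0],
    [-1.5,2,0],
    [-1,1,0],
    [0,0,0],
    [0,0,0]
  ],
  "roll": [0,0,0,0,0,0]
}}

```text
time: 19.9
eef_pos: [0.5352, -0.1046, 0.1535]
ee_rot: [-0.004, 0.671, 0.742, -0.001]
ft_force: [-7.5, 4.9, 15.4]
opening: 0.0233
grasp_force: 41.6
```

```bash
python3 -c "
from h import *
for i in range(3):
    st(); get_image('top')"
```

```text
t 19.9 p [ 0.5352 -0.1046  0.1535] th 56.6 r 0.0603 Ftan 9.01 Frad -0.04 Fz 15.4
t 19.95 p [ 0.5352 -0.1047  0.1535] th 56.6 r 0.0603 Ftan 9.24 Frad -0.32 Fz 15.8
t 20.0 p [ 0.5352 -0.1046  0.1535] th 56.6 r 0.0603 Ftan 9.87 Frad -0.79 Fz 14.9
```

{"op": "send_rows", "data": {
  "jaw": [0.3,0.6,0.6,0.6,0.6],
  "travel": [
    [0,0,0],
    [0,0,0],
    [0,0,0],
    [0,0,0],
    [0,0,0]
  ],
  "roll": [0,0,0,0,0]
}}

```text
time: 20.55
eef_pos: [0.5381, -0.107, 0.1514]
ee_rot: [-0.001, 0.671, 0.742, -0.001]
ft_force: [-3.5, -0.2, -1.9]
opening: 0.0516
grasp_force: 2.0
```

{"op": "send_rows", "data": {
  "jaw": [0.6,0.6,0.6,0.6,0.6],
  "travel": [
    [0,0,-10],
    [0,0,-25],
    [0,0,-30],
    [0,0,-30],
    [0,0,-15]
  ],
  "roll": [0,0,0,0,0]
}}

```text
time: 21.05
eef_pos: [0.5424, -0.1075, 0.2669]
ee_rot: [0.004, 0.671, 0.742, 0.002]
ft_force: [-0.3, -0.6, 0.4]
opening: 0.0515
grasp_force: 0.0
```

Run:
```python
from h import *
np.set_printoptions(precision=2,suppress=True)
st(); old=cv2.imread("pics/p3.png")
im=get_image("side"); crop=cv2.resize(im[150:250,215:340],None,fx=6,fy=6,interpolation=cv2.INTER_CUBIC); cv2.imwrite("pics/p4.png",crop[:,:,::-1])
# handle silhouette: dark blob in side view, axis at z~0.18; compare with projections for angles
g=cv2.cvtColor(crop,cv2.COLOR_RGB2GRAY); m=cv2.inRange(g,0,45)
def tip(gr):
    m=cv2.inRange(gr,0,45); n,l,s,c=cv2.connectedComponentsWithStats(m[:, :]); 
    for i in range(1,n):
        if 400<s[i][4]<9000: print(s[i],c[i])
print("old");tip(cv2.cvtColor(old,cv2.COLOR_BGR2GRAY));print("new");tip(g)
for t in(50,55,60,65,70,75,80): 
    P=np.array([.502+.06*np.cos(np.radians(t)),-.155+.06*np.sin(np.radians(t)),.169]); print(t,(proj("side",P)-[215,150]+.5)*6)
```

```text
t 21.05 p [ 0.54 -0.11  0.27] th 49.6 r 0.0624 Ftan -0.11 Frad -0.65 Fz 0.4
old
[ 482   65   43  117 3644] [501.63 121.26]
[ 547  139   80   47 1925] [579.28 165.65]
[ 302  311  120  243 5342] [352.7  453.87]
new
[ 496   74  132  115 7249] [545.34 141.42]
[ 302  306  118  248 3058] [367.59 430.61]
[ 666  391   84   49 2283] [713.56 411.5 ]
50 [489.28 105.47]
55 [494.74 109.81]
60 [500.9  113.93]
65 [507.74 117.79]
70 [515.18 121.35]
75 [523.18 124.59]
80 [531.67 127.47]
```

View pics/p4.png

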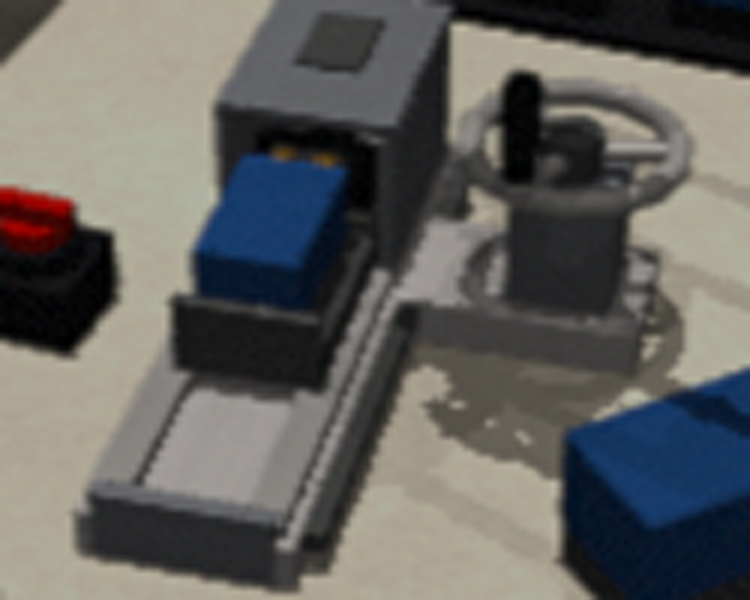

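The converter is in the mouth with its terminals under the hood, held against the back wall. The handle at (521,130) has sprung back to about 77°, because the sudden release let the spring kick it. I'll grip it again 4 mm higher, so there is no vertical preload, press in, then ease back slowly until no pull is left and release there.

Run:
```python
from h import *
st(); plan([.5165,-.0968,.23],95.8,2); plan([.5165,-.0968,.156],95.8,4,p0=[.5165,-.0968,.23],a0=95.8)
im=get_image("top")[185:240,315:385]; g=cv2.resize(cv2.cvtColor(im,cv2.COLOR_RGB2GRAY),None,fx=4,fy=4); n,l,s,c=cv2.connectedComponentsWithStats(cv2.inRange(g,0,50))
for i in range(1,n):
    if s[i][4]>80: print(s[i],c[i]/4+[315,185])
for t in(60,70,80): print(t,proj("top",np.array([.502+.06*np.cos(np.radians(t)),-.155+.06*np.sin(np.radians(t)),.196])))
```

```text
t 21.1 p [ 0.5432 -0.1078  0.2686] th 48.9 r 0.0627 Ftan -1.23 Frad -0.08 Fz 1.5
heading 95.74 -> 95.8 roll/row -0.03
[[7, -13, 19], [7, -12, 20]]
end [ 0.517  -0.0964  0.2296]
heading 95.8 -> 95.8 roll/row -0.0
[[0, 0, 19], [0, 0, 18], [0, 0, 19], [0, 0, 18]]
end [ 0.5165 -0.0968  0.156 ]
[   31     0   207   216 18541] [341.28191575 205.85068227]
[ 22  53  20  18 264] [322.84090909 200.46117424]
[255  61  11  15  81] [380.08024691 202.0154321 ]
60 [331.05707211 207.81193305]
70 [329.29419711 211.44888386]
80 [328.19733022 215.35121985]
```

{"op": "send_rows", "data": {
  "jaw": [0.6,0.6,0.6],
  "travel": [
    [7,-13,10],
    [7,-12,10],
    [0,0,10]
  ],
  "roll": [0,0,0]
}}

```text
time: 21.45
eef_pos: [0.5121, -0.0948, 0.2317]
ee_rot: [-0.0, 0.671, 0.742, 0.0]
ft_force: [-1.0, -0.4, 0.3]
opening: 0.0513
grasp_force: 0.0
```

{"op": "send_rows", "data": {
  "jaw": [0.6,0.6,0.6,0.6,0.6,0.6,0.6],
  "travel": [
    [0,0,20],
    [0,0,20],
    [0,0,20],
    [0,0,15],
    [0,0,7],
    [0,0,0],
    [0,0,0]
  ],
  "roll": [0,0,0,0,0,0,0]
}}

```text
time: 22.15
eef_pos: [0.514, -0.0958, 0.1506]
ee_rot: [0.0, 0.671, 0.742, 0.0]
ft_force: [-1.0, -0.1, -0.2]
opening: 0.0512
grasp_force: 0.0
```

{"op": "send_rows", "data": {
  "jaw": [0.3,0.25,0.2,0.1,0,0,0,0],
  "travel": [
    [0,0,0],
    [0,0,0],
    [0,0,0],
    [0,0,0],
    [0,0,0],
    [0,0,0],
    [0,0,0],
    [0,0,0]
  ],
  "roll": [0,0,0,0,0,0,0,0],
  "grip_force": 30
}}

```text
time: 22.95
eef_pos: [0.5143, -0.0957, 0.1514]
ee_rot: [0.001, 0.671, 0.742, 0.001]
ft_force: [1.7, 0.9, 6.2]
opening: 0.0231
grasp_force: 29.6
```

```bash
python3 -c "
from h import *
a=st(); print(observe()['opening'])
st();get_image('top');st()
for k in range(2): circ(a-9*k,a-9*k-9,6,q=.5)"
```

```text
t 22.95 p [ 0.5143 -0.0957  0.1514] th 78.3 r 0.0605 Ftan -1.46 Frad 1.23 Fz 6.2
0.023124637137214774
t 22.95 p [ 0.5143 -0.0957  0.1514] th 78.3 r 0.0605 Ftan -1.46 Frad 1.23 Fz 6.2
t 23.0 p [ 0.5143 -0.0958  0.1514] th 78.3 r 0.0605 Ftan -0.81 Frad 1.46 Fz 5.6
[[-0.5, 1.5, 0], [-0.5, 1.5, 0], [-0.5, 1.5, 0], [-0.5, 1.5, 0], [-1.0, 1.5, 0], [-0.5, 1.0, 0]]
end [ 0.52298431 -0.09888095] ideal [ 0.5232177  -0.09887684]
[[-0.5, 1.5, 0], [-1.0, 1.5, 0], [-1.0, 1.0, 0], [-0.5, 1.5, 0], [-1.0, 1.5, 0], [-1.0, 1.0, 0]]
end [ 0.53167767 -0.10305165] ideal [ 0.53173608 -0.10288699]
```

{"op": "send_rows", "data": {
  "jaw": [0,0,0,0,0,0],
  "travel": [
    [-0.5,1.5,-0.5],
    [-0.5,1.5,-0.5],
    [-0.5,1.5,-0.5],
    [-0.5,1.5,0],
    [-1,1.5,0],
    [-0.5,1,0]
  ],
  "roll": [0,0,0,0,0,0]
}}

```text
time: 23.6
eef_pos: [0.5188, -0.0968, 0.1514]
ee_rot: [-0.003, 0.671, 0.742, -0.001]
ft_force: [-5.4, 2.9, 6.8]
opening: 0.0234
grasp_force: 29.9
```

```bash
python3 -c "
from h import *
for i in range(3): st(); get_image('top')"
```

```text
t 23.6 p [ 0.5188 -0.0968  0.1514] th 73.9 r 0.0606 Ftan 5.95 Frad 1.32 Fz 6.8
t 23.65 p [ 0.519  -0.0969  0.1514] th 73.7 r 0.0606 Ftan 6.44 Frad 0.08 Fz 6.6
t 23.7 p [ 0.519  -0.0969  0.1514] th 73.7 r 0.0606 Ftan 6.39 Frad 0.78 Fz 5.6
```

{"op": "send_rows", "data": {
  "jaw": [0,0,0,0,0,0],
  "travel": [
    [-0.5,1.5,0],
    [-1,1.5,0],
    [-1,1,0],
    [-0.5,1.5,0],
    [-1,1.5,0],
    [-1,1,0]
  ],
  "roll": [0,0,0,0,0,0]
}}

```text
time: 24.35
eef_pos: [0.5268, -0.0997, 0.1514]
ee_rot: [-0.004, 0.671, 0.742, -0.001]
ft_force: [-6.7, 6.5, 8.2]
opening: 0.023
grasp_force: 30.0
```

```bash
python3 -c "
from h import *
for i in range(3): st(); get_image('top')"
```

```text
t 24.35 p [ 0.5268 -0.0997  0.1514] th 65.8 r 0.0606 Ftan 8.79 Frad 3.2 Fz 8.2
t 24.4 p [ 0.527  -0.0998  0.1514] th 65.6 r 0.0606 Ftan 7.49 Frad 3.29 Fz 6.1
t 24.45 p [ 0.527  -0.0998  0.1514] th 65.6 r 0.0606 Ftan 8.3 Frad 3.66 Fz 8.0
```

Both readings fit first touch at about 77.5° plus the 1.2 N/mm spring (14 N, then 23 N). Now I'll ease back slowly to zero hand force.

{"op": "send_rows", "data": {
  "jaw": [0,0,0,0,0],
  "travel": [
    [0.5,-1,0],
    [0.5,-1,0],
    [0.5,-1,0],
    [0.5,-1,0],
    [0,0,0]
  ],
  "roll": [0,0,0,0,0]
}}

```text
time: 25.0
eef_pos: [0.526, -0.0995, 0.1514]
ee_rot: [-0.001, 0.671, 0.742, 0.001]
ft_force: [0.6, 4.8, 2.0]
opening: 0.023
grasp_force: 29.4
```

```bash
python3 -c "
from h import *
for i in range(4): st(); get_image('top')"
```

```text
t 25.0 p [ 0.526  -0.0995  0.1514] th 66.6 r 0.0605 Ftan 1.34 Frad 4.66 Fz 2.0
t 25.05 p [ 0.526  -0.0995  0.1515] th 66.6 r 0.0605 Ftan 3.24 Frad 5.09 Fz 2.1
t 25.1 p [ 0.526  -0.0995  0.1514] th 66.6 r 0.0605 Ftan 2.53 Frad 4.96 Fz 2.2
t 25.15 p [ 0.526  -0.0995  0.1515] th 66.6 r 0.0605 Ftan 3.11 Frad 4.14 Fz 2.4
```

{"op": "send_rows", "data": {
  "jaw": [0,0,0,0,0],
  "travel": [
    [1,0,0],
    [1,0,0],
    [0.5,-0.5,0],
    [0.5,-0.5,0],
    [0,0,0]
  ],
  "roll": [0,0,0,0,0]
}}

```text
time: 25.7
eef_pos: [0.5243, -0.0986, 0.1515]
ee_rot: [-0.0, 0.671, 0.742, -0.001]
ft_force: [-2.4, -0.8, -0.6]
opening: 0.0232
grasp_force: 29.4
```

```bash
python3 -c "
from h import *
for i in range(4): st(); get_image('top')"
```

```text
t 25.7 p [ 0.5243 -0.0986  0.1515] th 68.4 r 0.0606 Ftan 1.96 Frad -1.64 Fz -0.6
t 25.75 p [ 0.5243 -0.0986  0.1515] th 68.4 r 0.0607 Ftan 2.21 Frad -2.87 Fz -0.4
t 25.8 p [ 0.5243 -0.0986  0.1515] th 68.4 r 0.0607 Ftan 1.48 Frad -1.91 Fz -0.9
t 25.85 p [ 0.5243 -0.0986  0.1515] th 68.4 r 0.0607 Ftan 1.72 Frad -3.57 Fz -0.7
```

{"op": "send_rows", "data": {
  "jaw": [0,0,0,0,0],
  "travel": [
    [0,-0.5,0],
    [0,-0.5,0],
    [0,-0.5,0],
    [0,0,0],
    [0,0,0]
  ],
  "roll": [0,0,0,0,0]
}}

```text
time: 26.4
eef_pos: [0.5232, -0.0981, 0.1515]
ee_rot: [-0.0, 0.671, 0.742, -0.0]
ft_force: [-2.9, -2.4, -4.6]
opening: 0.0233
grasp_force: 29.5
```

```bash
python3 -c "
from h import *
for i in range(4): st(); get_image('top')"
```

```text
t 26.4 p [ 0.5232 -0.0981  0.1515] th 69.6 r 0.0607 Ftan 1.87 Frad -3.26 Fz -4.6
t 26.45 p [ 0.5232 -0.0981  0.1515] th 69.5 r 0.0607 Ftan 0.66 Frad -4.11 Fz -3.8
t 26.5 p [ 0.5232 -0.0981  0.1515] th 69.5 r 0.0607 Ftan 0.93 Frad -4.62 Fz -5.1
t 26.55 p [ 0.5232 -0.0981  0.1516] th 69.5 r 0.0607 Ftan 1.63 Frad -4.2 Fz -4.8
```

{"op": "send_rows", "data": {
  "jaw": [0,0,0,0,0],
  "travel": [
    [-0.5,-0.5,0],
    [-0.5,-0.5,0],
    [0,-0.5,0],
    [0,0,0],
    [0,0,0]
  ],
  "roll": [0,0,0,0,0]
}}

```text
time: 27.1
eef_pos: [0.5223, -0.098, 0.1516]
ee_rot: [-0.001, 0.671, 0.742, 0.001]
ft_force: [-0.0, 4.2, -6.8]
opening: 0.0233
grasp_force: 29.7
```

```bash
python3 -c "
from h import *
for i in range(4): st(); get_image('top')"
```

```text
t 27.1 p [ 0.5223 -0.098   0.1516] th 70.4 r 0.0605 Ftan 1.45 Frad 3.99 Fz -6.8
t 27.15 p [ 0.5223 -0.098   0.1516] th 70.4 r 0.0605 Ftan 1.07 Frad 4.46 Fz -7.3
t 27.2 p [ 0.5222 -0.098   0.1516] th 70.4 r 0.0605 Ftan 0.95 Frad 4.48 Fz -6.4
t 27.25 p [ 0.5223 -0.098   0.1516] th 70.4 r 0.0605 Ftan 0.82 Frad 4.54 Fz -7.0
```

{"op": "send_rows", "data": {
  "jaw": [0,0,0,0],
  "travel": [
    [0.5,-0.5,0],
    [0.5,-0.5,0],
    [0,0,0],
    [0,0,0]
  ],
  "roll": [0,0,0,0]
}}

```text
time: 27.7
eef_pos: [0.521, -0.0976, 0.1516]
ee_rot: [-0.0, 0.671, 0.742, 0.0]
ft_force: [0.9, 6.0, -7.9]
opening: 0.0234
grasp_force: 29.8
```

```bash
python3 -c "
from h import *
for i in range(4): st(); get_image('top')"
```

```text
t 27.7 p [ 0.521  -0.0976  0.1516] th 71.7 r 0.0605 Ftan 0.99 Frad 5.96 Fz -7.9
t 27.75 p [ 0.521  -0.0976  0.1516] th 71.7 r 0.0604 Ftan -0.38 Frad 5.91 Fz -7.6
t 27.8 p [ 0.521  -0.0976  0.1516] th 71.7 r 0.0604 Ftan 0.79 Frad 4.47 Fz -8.5
t 27.85 p [ 0.521  -0.0976  0.1516] th 71.7 r 0.0605 Ftan 0.26 Frad 6.31 Fz -8.8
```

Hand force is now about zero at 71.7°. I'll release gently and lift off.

{"op": "send_rows", "data": {
  "jaw": [0.28,0.3,0.34,0.4,0.5,0.6,0.65,0.65],
  "travel": [
    [0,0,0],
    [0,0,0],
    [0,0,0],
    [0,0,0],
    [0,0,0],
    [0,0,0],
    [0,0,0],
    [0,0,0]
  ],
  "roll": [0,0,0,0,0,0,0,0]
}}

```text
time: 28.7
eef_pos: [0.521, -0.0984, 0.1518]
ee_rot: [0.0, 0.671, 0.742, -0.0]
ft_force: [0.9, 0.3, -0.8]
opening: 0.0553
grasp_force: 0.0
```

{"op": "send_rows", "data": {
  "jaw": [0.65,0.65,0.65,0.65,0.65,0.65],
  "travel": [
    [0,0,-5],
    [0,0,-15],
    [0,0,-30],
    [0,0,-30],
    [0,0,-30],
    [0,0,-10]
  ],
  "roll": [0,0,0,0,0,0]
}}

```text
time: 29.3
eef_pos: [0.5226, -0.0988, 0.2753]
ee_rot: [0.003, 0.671, 0.742, 0.001]
ft_force: [0.8, 0.4, 0.1]
opening: 0.0555
grasp_force: 0.0
```

Run:
```python
from h import *
st(); im=get_image("side")
def hx(im):
    c=cv2.resize(im[150:250,215:340],None,fx=6,fy=6,interpolation=cv2.INTER_CUBIC); g=cv2.cvtColor(c,cv2.COLOR_RGB2GRAY).astype(int)
    r=[]
    for y in range(85,125,4):
        m=np.nonzero(g[y,470:560]<50)[0]+470; r.append((m.min(),m.max())) if len(m) else None
    return np.array(r)
new=hx(im); old=hx(cv2.imread("pics/p3.png")[::6,::6][:0]) if 0 else None
def hc(f):
    g=cv2.cvtColor(cv2.imread(f),cv2.COLOR_BGR2GRAY).astype(int); return np.array([(lambda m:(m.min(),m.max()))(np.nonzero(g[y,470:560]<50)[0]+470) for y in range(85,125,4)])
print("start(64.7)",np.median(hc("pics/p3.png"),0),"kicked(78.3)",np.median(hc("pics/p4.png"),0),"now",np.median(new,0))
cv2.imwrite("pics/p5.png",cv2.resize(im[150:250,215:340],None,fx=6,fy=6,interpolation=cv2.INTER_CUBIC)[:,:,::-1])
```

```text
t 29.3 p [ 0.5226 -0.0988  0.2753] th 69.9 r 0.0599 Ftan -0.66 Frad 0.65 Fz 0.1
start(64.7) [484.5 521. ] kicked(78.3) [502.5 540.5] now [500. 538.]
```

The handle seems to have crept back to about 75–76°. I'll compare the carriage's position between the saved pictures and now.

Run:
```python
from h import *
L=cv2.resize(cv2.imread("pics/last.png"),(810,660),interpolation=cv2.INTER_CUBIC)[60:660,60:810]
F={"last62":L,"p4":cv2.imread("pics/p4.png"),"now":cv2.imread("pics/p5.png")}
G={k:cv2.GaussianBlur(cv2.cvtColor(v,cv2.COLOR_BGR2GRAY),(0,0),3).astype(np.float32) for k,v in F.items()}
def edges(g,x):   # wall bottom edge: dark->bright going down
    c=g[340:430,x-8:x+9].mean(1); return 340+np.argmax(np.diff(c))
for name,sl in(("wall",(slice(280,410),slice(160,340))),("static",(slice(460,590),slice(70,320)))):
    for a,b in(("last62","p4"),("last62","now"),("p4","now")):
        w=cv2.createHanningWindow((sl[1].stop-sl[1].start,sl[0].stop-sl[0].start),cv2.CV_32F); print(name,a,b,cv2.phaseCorrelate(G[a][sl],G[b][sl],w))
for k in G: print(k,[edges(G[k],x) for x in(200,225,250,275,300)])
a=np.radians(5.8);Y=np.array([-np.sin(a),np.cos(a),0]);P=np.array([.63,.02,.06]);print("px per mm (6x)",6*(proj("side",P+Y*.001)-proj("side",P)), "hand",proj("side",P))
```

```text
wall last62 p4 ((0.20558839477230606, 0.26794856926130706), 0.32078707800971135)
wall last62 now ((-0.1360825857967427, 0.5591708194746872), 0.4016012647024398)
wall p4 now ((0.02965559016817565, 0.5250839387393711), 0.5250936965000482)
static last62 p4 ((-0.019558081525303805, 0.563766255992391), 0.6408824426721643)
static last62 now ((-0.10283540412787318, 0.5114500112446194), 0.6383050964355469)
static p4 now ((-0.6634085565933532, 0.537507835723531), 0.6764851657443577)
last62 [np.int64(386), np.int64(388), np.int64(394), np.int64(399), np.int64(387)]
p4 [np.int64(389), np.int64(394), np.int64(395), np.int64(400), np.int64(389)]
now [np.int64(389), np.int64(392), np.int64(395), np.int64(401), np.int64(390)]
px per mm (6x) [-0.55121772  1.1063579 ] hand [256.05537973 210.40472017]
```

Opening the jaws along the tangent can kick the wheel, so I'll change the release. I'll roll the tool so the jaws line up with the tangent, keep them open round the handle, push it with one finger and then withdraw that finger slowly. The wheel then settles with no kick.

{"op": "send_rows", "data": {
  "jaw": [0.6,0.6,0.6,0.6,0.6],
  "travel": [
    [1,-3,10],
    [1,-3,10],
    [0,0,10],
    [0,0,10],
    [0,0,0]
  ],
  "roll": [7,7,7,7,0]
}}

```text
time: 29.85
eef_pos: [0.5131, -0.0959, 0.229]
ee_rot: [-0.002, 0.83, 0.557, -0.002]
ft_force: [-0.2, 0.4, 0.4]
opening: 0.051
grasp_force: 0.0
```

```bash
python3 -c "
from h import *
st(); plan([.5165,-.0968,.156],ang(),6)"
```

```text
t 29.85 p [ 0.5131 -0.0959  0.229 ] th 79.3 r 0.0601 Ftan 0.23 Frad 0.35 Fz 0.4
heading 67.76 -> 67.75881082916102 roll/row -0.0
[[0, 1, 12], [0, 0, 12], [0, 1, 12], [0, 0, 12], [0, 1, 12], [0, 0, 13]]
end [ 0.5159 -0.0971  0.156 ]
```

{"op": "send_rows", "data": {
  "jaw": [0.6,0.6,0.6,0.6,0.6,0.6,0.6,0.6],
  "travel": [
    [0,1,15],
    [0,1,15],
    [0,1,15],
    [0,0,15],
    [0,0,13],
    [0,4,0],
    [0,4,0],
    [0,3,0]
  ],
  "roll": [0,0,0,0,0,0,0,0]
}}

```text
time: 30.65
eef_pos: [0.529, -0.1023, 0.1595]
ee_rot: [0.001, 0.83, 0.558, 0.001]
ft_force: [0.3, 0.6, -0.6]
opening: 0.0509
grasp_force: 0.0
```

{"op": "send_rows", "data": {
  "jaw": [0.6,0.6,0.6,0.6,0.6,0.6],
  "travel": [
    [0,2,0],
    [0,2,0],
    [0,2,0],
    [0,2,0],
    [0,2,0],
    [0,2,0]
  ],
  "roll": [0,0,0,0,0,0]
}}

```text
time: 31.25
eef_pos: [0.5357, -0.1051, 0.1588]
ee_rot: [-0.003, 0.83, 0.558, -0.002]
ft_force: [-7.9, 3.0, 5.4]
opening: 0.0512
grasp_force: 4.0
```

```bash
cat >> h.py <<'E'
def fy():
    s=observe(); a=np.radians(ang()); Y=np.array([np.sin(a),-np.cos(a),0]); p=s["eef_pos"]; h=p-Y*.0135; d=h[:2]-[.502,-.155]
    print("t",round(s["time"],2),"p",p.round(4),"push",round(-float(s["ft_force"]@Y),2),"open",round(s["opening"],4),"gf",round(s["grasp_force"],1),"th~",np.degrees(np.arctan2(d[1],d[0])).round(1),"r",np.linalg.norm(d).round(4))
E
python3 -c "
from h import *
for i in range(3): fy(); get_image('top')"
```

```text
t 31.25 p [ 0.5357 -0.1051  0.1588] push 8.46 open 0.0512 gf 4.0 th~ 69.0 r 0.0589
t 31.3 p [ 0.5361 -0.1053  0.1588] push 8.55 open 0.0512 gf 3.9 th~ 68.5 r 0.0589
t 31.35 p [ 0.536  -0.1053  0.1588] push 6.54 open 0.0514 gf 3.5 th~ 68.5 r 0.0589
```

{"op": "send_rows", "data": {
  "jaw": [0.6,0.6,0.6,0.6,0.6],
  "travel": [
    [0,2,0],
    [0,2,0],
    [0,1,0],
    [0,0,0],
    [0,0,0]
  ],
  "roll": [0,0,0,0,0]
}}

```text
time: 31.9
eef_pos: [0.5399, -0.1069, 0.1588]
ee_rot: [-0.003, 0.83, 0.558, -0.002]
ft_force: [-7.8, 3.0, 5.0]
opening: 0.0518
grasp_force: 4.1
```

```bash
python3 -c "
from h import *
for i in range(2): fy(); get_image('top')"
```

```text
t 31.9 p [ 0.5399 -0.1069  0.1588] push 8.41 open 0.0518 gf 4.1 th~ 64.5 r 0.0589
t 31.95 p [ 0.5399 -0.1069  0.1588] push 8.36 open 0.0515 gf 4.1 th~ 64.4 r 0.0589
```

{"op": "send_rows", "data": {
  "jaw": [0.6,0.6,0.6,0.6,0.6,0.6,0.6,0.6],
  "travel": [
    [0,-0.5,0],
    [0,-0.5,0],
    [0,-0.5,0],
    [0,-0.5,0],
    [0,-0.5,0],
    [0,-0.5,0],
    [0,-0.5,0],
    [0,-0.5,0]
  ],
  "roll": [0,0,0,0,0,0,0,0]
}}

```text
time: 32.8
eef_pos: [0.5399, -0.1068, 0.1589]
ee_rot: [0.0, 0.83, 0.557, 0.0]
ft_force: [-4.1, 1.5, 2.9]
opening: 0.0511
grasp_force: 1.9
```

```bash
python3 -c "
from h import *
for i in range(3): fy(); get_image('top')"
```

```text
t 32.8 p [ 0.5399 -0.1068  0.1589] push 4.39 open 0.0511 gf 1.9 th~ 64.5 r 0.0591
t 32.85 p [ 0.5399 -0.1068  0.1588] push 4.39 open 0.0515 gf 2.1 th~ 64.5 r 0.0591
t 32.9 p [ 0.5399 -0.1067  0.1588] push 3.3 open 0.051 gf 2.2 th~ 64.5 r 0.0591
```

{"op": "send_rows", "data": {
  "jaw": [0.6,0.6,0.6,0.6,0.6,0.6,0.6,0.6],
  "travel": [
    [0,-0.5,0],
    [0,-0.5,0],
    [0,-0.5,0],
    [0,-0.5,0],
    [0,0,0],
    [0,0,0],
    [0,0,0],
    [0,0,0]
  ],
  "roll": [0,0,0,0,0,0,0,0]
}}

```text
time: 33.75
eef_pos: [0.5381, -0.106, 0.1588]
ee_rot: [0.0, 0.83, 0.557, 0.0]
ft_force: [-2.0, 0.5, 1.0]
opening: 0.0509
grasp_force: 0.9
```

```bash
python3 -c "
from h import *
for i in range(3): fy(); get_image('top')"
```

```text
t 33.75 p [ 0.5381 -0.106   0.1588] push 2.05 open 0.0509 gf 0.9 th~ 66.4 r 0.0591
t 33.8 p [ 0.5381 -0.106   0.1588] push 1.84 open 0.0515 gf 0.9 th~ 66.4 r 0.059
t 33.85 p [ 0.5381 -0.106   0.1588] push 1.22 open 0.0513 gf 0.9 th~ 66.4 r 0.059
```

{"op": "send_rows", "data": {
  "jaw": [0.6,0.6,0.6,0.6,0.6,0.6,0.6,0.6],
  "travel": [
    [0,-0.4,0],
    [0,-0.4,0],
    [0,-0.4,0],
    [0,-0.4,0],
    [0,-0.4,0],
    [0,0,0],
    [0,0,0],
    [0,0,0]
  ],
  "roll": [0,0,0,0,0,0,0,0]
}}

```text
time: 34.7
eef_pos: [0.5362, -0.1052, 0.1588]
ee_rot: [0.0, 0.83, 0.557, -0.0]
ft_force: [-1.9, -0.4, 1.0]
opening: 0.0512
grasp_force: 0.8
```

```bash
python3 -c "
from h import *
for i in range(3): fy(); get_image('top')"
```

```text
t 34.7 p [ 0.5362 -0.1052  0.1588] push 1.66 open 0.0512 gf 0.8 th~ 68.4 r 0.059
t 34.75 p [ 0.5362 -0.1052  0.1588] push 2.79 open 0.0511 gf 0.8 th~ 68.4 r 0.059
t 34.8 p [ 0.5362 -0.1052  0.1588] push 1.19 open 0.0513 gf 0.8 th~ 68.4 r 0.059
```

{"op": "send_rows", "data": {
  "jaw": [0.6,0.6,0.6,0.6,0.6,0.6,0.6,0.6],
  "travel": [
    [0,-0.4,0],
    [0,-0.4,0],
    [0,-0.4,0],
    [0,-0.4,0],
    [0,-0.4,0],
    [0,0,0],
    [0,0,0],
    [0,0,0]
  ],
  "roll": [0,0,0,0,0,0,0,0]
}}

```text
time: 35.65
eef_pos: [0.5344, -0.1045, 0.1588]
ee_rot: [0.0, 0.83, 0.557, -0.0]
ft_force: [-1.2, 0.4, 0.5]
opening: 0.051
grasp_force: 0.5
```

```bash
python3 -c "
from h import *
for i in range(3): fy(); get_image('top')"
```

```text
t 35.65 p [ 0.5344 -0.1045  0.1588] push 1.3 open 0.051 gf 0.5 th~ 70.4 r 0.0591
t 35.7 p [ 0.5344 -0.1045  0.1588] push 0.07 open 0.0513 gf 0.5 th~ 70.3 r 0.0591
t 35.75 p [ 0.5344 -0.1045  0.1588] push 1.64 open 0.0512 gf 0.5 th~ 70.3 r 0.0591
```

{"op": "send_rows", "data": {
  "jaw": [0.6,0.6,0.6,0.6,0.6,0.6,0.6,0.6],
  "travel": [
    [0,-0.4,0],
    [0,-0.4,0],
    [0,-0.4,0],
    [0,-0.4,0],
    [0,-0.4,0],
    [0,0,0],
    [0,0,0],
    [0,0,0]
  ],
  "roll": [0,0,0,0,0,0,0,0]
}}

```text
time: 36.6
eef_pos: [0.5325, -0.1037, 0.1588]
ee_rot: [0.0, 0.83, 0.557, 0.0]
ft_force: [-0.8, 0.3, 0.2]
opening: 0.0511
grasp_force: 0.3
```

```bash
python3 -c "
from h import *
for i in range(3): fy(); get_image('top')"
```

```text
t 36.6 p [ 0.5325 -0.1037  0.1588] push 0.84 open 0.0511 gf 0.3 th~ 72.3 r 0.0592
t 36.65 p [ 0.5325 -0.1037  0.1588] push -0.24 open 0.051 gf 0.3 th~ 72.3 r 0.0592
t 36.7 p [ 0.5325 -0.1037  0.1588] push 0.12 open 0.0507 gf 0.3 th~ 72.3 r 0.0592
```

{"op": "send_rows", "data": {
  "jaw": [0.6,0.6,0.6,0.6,0.6,0.6,0.6,0.6],
  "travel": [
    [0,-0.3,0],
    [0,-0.3,0],
    [0,-0.3,0],
    [0,-0.3,0],
    [0,0,0],
    [0,0,0],
    [0,0,0],
    [0,0,0]
  ],
  "roll": [0,0,0,0,0,0,0,0]
}}

```text
time: 37.55
eef_pos: [0.5314, -0.1033, 0.1588]
ee_rot: [0.0, 0.83, 0.557, -0.0]
ft_force: [-0.3, 0.6, 0.6]
opening: 0.0508
grasp_force: 0.1
```

{"op": "send_rows", "data": {
  "jaw": [0.6,0.6,0.6,0.6,0.6,0.6,0.6,0.6],
  "travel": [
    [0,-0.3,0],
    [0,-0.3,0],
    [0,-0.3,0],
    [0,-0.3,0],
    [0,0,0],
    [0,0,0],
    [0,0,0],
    [0,0,0]
  ],
  "roll": [0,0,0,0,0,0,0,0]
}}

```text
time: 38.35
eef_pos: [0.5303, -0.1028, 0.1588]
ee_rot: [0.0, 0.83, 0.557, -0.0]
ft_force: [1.1, -0.7, 0.0]
opening: 0.0512
grasp_force: 0.0
```

{"op": "send_rows", "data": {
  "jaw": [0.6,0.6,0.6,0.6,0.6,0.6,0.6,0.6],
  "travel": [
    [0,-0.3,0],
    [0,-0.3,0],
    [0,-0.3,0],
    [0,-0.3,0],
    [0,0,0],
    [0,0,0],
    [0,0,0],
    [0,0,0]
  ],
  "roll": [0,0,0,0,0,0,0,0]
}}

```text
time: 39.15
eef_pos: [0.5292, -0.1024, 0.1588]
ee_rot: [0.0, 0.83, 0.557, -0.0]
ft_force: [0.3, 0.5, -0.7]
opening: 0.0512
grasp_force: 0.0
```

The finger lost contact at about 74°, and the handle stays there. The forward and backward readings agree on about 15.5 N of contact force, held by the wheel's own drag. Now I'll centre the jaws and lift clear.

{"op": "send_rows", "data": {
  "jaw": [0.6,0.6,0.6,0.6,0.6,0.6,0.6,0.6],
  "travel": [
    [0,-3,0],
    [0,-4,0],
    [0,-3,0],
    [0,0,-10],
    [0,0,-25],
    [0,0,-35],
    [0,0,-40],
    [0,0,-30]
  ],
  "roll": [0,0,0,0,0,0,0,0]
}}

```text
time: 39.95
eef_pos: [0.5205, -0.0987, 0.3022]
ee_rot: [0.001, 0.83, 0.557, 0.001]
ft_force: [0.9, 0.2, -0.0]
opening: 0.0509
grasp_force: 0.0
```

{"op": "send_rows", "data": {
  "jaw": [0.6,0.6,0.6,0.6,0.6],
  "travel": [
    [0,-35,0],
    [0,-35,0],
    [0,-35,0],
    [0,-20,0],
    [0,0,0]
  ],
  "roll": [0,0,0,0,0]
}}

```text
time: 40.45
eef_pos: [0.4019, -0.0502, 0.3]
ee_rot: [0.0, 0.83, 0.558, 0.0]
ft_force: [0.7, -0.7, 0.1]
opening: 0.0513
grasp_force: 0.0
```

Run:
```python
from h import *
s=observe(); print(s["time"],s["eef_pos"],s["ft_force"]); im=get_image("side")
c=cv2.resize(im[150:250,215:340],None,fx=6,fy=6,interpolation=cv2.INTER_CUBIC); g=cv2.cvtColor(c,cv2.COLOR_RGB2GRAY).astype(int)
print("handle edges",np.median([(lambda m:(m.min(),m.max()))(np.nonzero(g[y,470:560]<50)[0]+470) for y in range(85,125,4)],0))
old=cv2.imread("pics/side0.png")[:,:,::-1]
for n,b in(("isolator",(205,180,30,28)),("bin",(150,240,68,62)),("driver",(285,255,70,35)),("module",(345,172,30,20))):
    x,y,w,h=b; print(n,np.abs(im[y:y+h,x:x+w].astype(int)-old[y:y+h,x:x+w]).mean().round(1))
```

```text
40.45 [ 0.40188733 -0.05017905  0.29998839] [ 0.70868363 -0.71839758  0.06801316]
handle edges [501.5 538. ]
isolator 1.8
bin 1.3
driver 2.0
module 3.8
```

The bystanders are unchanged and the handle is stable, so I'll hand in.

```bash
python3 -c "
from plant import *
print(finish_job())"
```

```text
the job is handed in; nothing more can be done
None
```

The converter stands in the carriage, terminals towards the head, wound in by the handwheel until I felt the contacts and pressed to about 33 N. The springs then eased the free wheel back, so it is left docked at an estimated 15 N. The arm is clear, the bystanders I compared look unmoved, and the job was handed in at about 40 s with no verdict returned.

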